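Packing earring boards into the travel case

ROBOT

A 7-joint arm with a two-finger parallel gripper is mounted at the origin on the work surface. World frame = base frame: x ahead of the robot, y to its left, z up, the work surface at z = 0. Lengths are in m, angles in rad, forces in N, time in s.
With the tool pointing down it reaches from about 0.425 to 0.925 m from the base axis. Payload 6.8 kg.
Tool frame: the origin (TCP) lies at the very end of the fingers, on their centre line; the grasp point (between the pads) lies grasp_offset behind it (grasp_offset is the distance from the TCP to the grasp point, in m); z points along the fingers, y is the direction in which the jaws open and shut (so a half turn about z gives the same grasp; the last joint's range is limited). The gripper opens to 85 mm and grips with 20 to 120 N. Pads are 22 mm wide; open, the fingers measure 114 mm over their backs; the gripper's body (76 mm by 85 mm) begins 54 mm behind the grasp point. The pads swing forward as they close: fully open they stand 13 mm farther back than shut.
Start: joints at [-0.108, 0.477, 0.022, 1.555, -0.011, 1.109, -0.083], TCP at [0.675, 0, 0.231] pointing down, gripper open.
Joint ranges: [-2.96, 2.96], [-0.34, 2.1], [-1.41, 1.46], [0.24, 2.44], [-1.37, 4.51], [0.17, 1.92], [-2.96, 2.96]. Speed limits (rad/s): [2.39, 2.39, 3.14, 3.14, 3.14, 3.14, 3.14].

INTERFACE

Orientations are given as a unit quaternion [w, x, y, z].
In Python, from station import * gives the robot as it stands.
- The arm moves only by the shell command python3 -m handwheel 'ROWS' [FORCE]. ROWS is JSON, one flat list of numbers, 7 for each row, row after row: the shift along the world's x, y, z in cm, then the turn, a rotation vector about the world's x, y, z in degrees, then the opening, from 0 (shut) to 1 (fully open). In form: [tx, ty, tz, ax, ay, az, fingers, tx, ty, tz, ax, ay, az, fingers, ...]. A call has 1 to 8 rows; each row is the pose to reach, as a shift and turn from the pose measured when the call began; what a row does not reach only later rows make up. A row lasts 1/12 s, in which the tool goes at most 41.7 mm and 7.16 degrees, less where a joint would pass 70% of its speed; a pose out of reach is approached as far as the arm can. A call with a gripper value outside its range is refused whole. The fingers move at their own pace and stop on an object; FORCE is the grip in N (left out, the last holds). Time passes only in rows, so rows that repeat a pose let the fingers close. It gives the time, the measured TCP pose, the force and the opening at its end, in the units of the state.
- get_obs(): the state, without advancing time (a new reading comes with each control period).
- read_camera(name): name is "scene" or "side" or "wrist"; returns the picture (384x512x3 uint8, red, green, blue); there is no depth.
- camera_info(name): a dict with "fx", "fy", "cx", "cy" (pixels), "R" (3x3) and "t" (3): a world point X has camera coordinates R X + t; the wrist camera has in their place "mount" (4x4, takes a point from camera to tool coordinates, whose origin is the TCP and whose axes are the flange's). Camera axes: x right, y down, z forward; pixel columns grow to the right and rows downward; lengths in m; the calibration is good to about 2 mm. A picture is of the moment at which its call begins: read the wrist's pose just before it. camera_info takes no time and is no camera call.
- hand_in(): hands the job in, once; it reports no verdict.
The state is a dict: "t": time; "q": joint angles; "joint_vel": joint speeds; "joint_torque": joint torques, N m; "eef_pos": TCP position; "tool_rot": TCP orientation; "contact_force": force on the tool from outside, world axes, zero at the start; "torque": the same for the moment, N m; "gripper_width": opening from 0.0 (shut) to 1.0 (fully open).
Only numpy, scipy, OpenCV 4.12 (cv2) and the standard library are available. Lean on these libraries where they do the work, as an engineer would, in place of code of your own. Each camera call takes 0.05 s, during which the arm holds its last target. There are 200 camera calls.

TASK

Pack away the earring boards that lie on the stall: open the clear lid of the travel case wide, then take the boards one after another in the order of their numbers (brass pips, one to four; some may be missing), laying each on the sloped block with its foot on the lip and letting go, so that you can take it again by its overhanging top edge and stand it upright, top edge up and fully down, in the slot with its own number. When all are packed, shut the lid completely; leave the other things on the stall where they are.

Things in the scene. Friction and masses are not known exactly. Their poses are not given: they have to be found in the camera images.
- board1: earring board 1, rigid, cream velvet with violet stones, 1 brass pip(s) along its foot; 72 mm long, 56 wide, 9 thick, 45 g, lying on the table face up; may be absent. Origin at its centre; x points to its top edge (the end without pips), y across its width, z out of the face. The top 20 mm of both faces is plain.
- board2: earring board 2, rigid, dark red velvet with clear stones, 2 brass pip(s) along its foot; 72 mm long, 56 wide, 9 thick, 45 g, lying on the table face up; may be absent. Origin at its centre; x points to its top edge (the end without pips), y across its width, z out of the face. The top 20 mm of both faces is plain.
- board3: earring board 3, rigid, blue velvet with pale stones, 3 brass pip(s) along its foot; 72 mm long, 56 wide, 9 thick, 45 g, lying on the table face up; may be absent. Origin at its centre; x points to its top edge (the end without pips), y across its width, z out of the face. The top 20 mm of both faces is plain.
- board4: earring board 4, rigid, green velvet with amber stones, 4 brass pip(s) along its foot; 72 mm long, 56 wide, 9 thick, 45 g, lying on the table face up; may be absent. Origin at its centre; x points to its top edge (the end without pips), y across its width, z out of the face. The top 20 mm of both faces is plain.
- block: sloped velvet display block, fixed: lilac-grey wedge 34 mm wide (y; narrower than a board) on a wooden base 70 x 44 mm, 10 mm high. Origin: under the base, on the table; z up. Its face slopes at 45 degrees, rises towards +x and looks to -x. A lip across its foot, 24 mm above the table, stands 6 mm proud of the face; from lip to top the face is 44 mm long, and behind the top the wedge drops straight down.
- block_seat (a point): where the centre of a board lies when it rests on the slope, foot on the lip, sides even (53 mm above the table); axes as the block's. Such a board overhangs the wedge's top by 28 mm and each side of it by 11 mm
- case: travel case, fixed: grey foam in an aluminium shell, 104 mm (x) by 190 mm (y), rim 53 mm above the table. Origin: under its centre, on the table; z up, -x its front, +x the hinge side. Four slots side by side along y, 42 mm apart, each 64 mm long (x), 16 mm wide (y), 45 mm deep: a board stands there with its faces to +y and -y (either way round), its top 27 mm above the rim.
- slot1 (a point): centre of the floor of slot 1 (one pip(s); slot 1 is the one at the case's +y end), 8 mm above the table; axes as the case's; a swatch in its board's colour and its pips lie before it
- slot2 (a point): centre of the floor of slot 2 (two pip(s); slot 1 is the one at the case's +y end), 8 mm above the table; axes as the case's; a swatch in its board's colour and its pips lie before it
- slot3 (a point): centre of the floor of slot 3 (three pip(s); slot 1 is the one at the case's +y end), 8 mm above the table; axes as the case's; a swatch in its board's colour and its pips lie before it
- slot4 (a point): centre of the floor of slot 4 (four pip(s); slot 1 is the one at the case's +y end), 8 mm above the table; axes as the case's; a swatch in its board's colour and its pips lie before it
- lid (a joint): angle of the clear lid of the case, rad: 0 shut, 1.9 fully open (stop). The hinge is stiff: the lid stays where it is left; about 3 N at the knob moves it. On a long swing the ball may creep out of the fingers: take it anew once or twice on the way
- lid_hinge (a point): middle of the lid's hinge line, on the far (+x) rim of the case, 53 mm above the table; the line runs along the case's y. The lid opens upwards and away towards the case's +x
- lid_knob (a point): centre of the brass ball knob, 20 mm across, on a thin neck 26 mm above the lid's top, near its front edge; lid shut, it is 84 mm before the hinge line and 60 mm above it, and it swings about that line. The lid is 34 mm deep, 104 x 190 mm, clear plastic. Pinched along the case's y, the ball turns between the fingers as the lid swings.
- bangle: bystander: copper bangle lying flat, 66 mm across, 12 mm high; origin: centre of its underside
- ring_box: bystander: dark red ring box, 52 x 52 mm, 41 mm high; origin: centre of its underside
- pliers: bystander: pliers with red grips lying flat, about 135 mm long, 14 mm high; origin: centre of its underside (at the pliers' joint)
- bead_jar: bystander: amber glass bead jar, 48 mm across, 55 mm high; origin: centre of its underside
- ring_cone: bystander: white ceramic ring cone, 42 mm across its foot, 66 mm high; origin: centre of its underside
- coffee_cup: bystander: brown paper cup, 76 mm across its rim, 95 mm high; origin: centre of its underside
- gift_box: bystander: flat gift box with copper ribbon, 88 x 88 mm, 32 mm high; origin: centre of its underside

How it is judged:
By the outcome, as a careful person would: the job done as asked, in the order asked, and still so for the second after the job is handed in, with the robot touching nothing.
Of board1, board2, board3, board4 only 2 to 3 are there at a start; the rules pass over those that are not, and their reading is None.
At some moment in a run one of board1, board2, board3, board4 may be knocked a few centimetres aside while the robot is not near it.
It also fails if it takes over 210 s, if anything falls off the work surface, if the arm or the gripper's body presses on something with over 40 N, if the wrist force passes 120 N, or if a joint passes its speed limit or range.

## Working session

There is one attempt and no reset: what is moved stays moved. The work goes in short steps, Python scripts to look and compute and a shell command to move; the robot and the scene stay as the last step left them, time stands still between calls to the robot, and variables do not carry over. Pictures are saved under pics/ and viewed, on a budget of 14 in all, crops included, one or two more only if the job needs it, and the job is handed in when it is done.

```bash
ls; mkdir -p pics; python3 - <<'E'
from station import *
import cv2,numpy as np
o=get_obs();print(o['eef_pos'],o['tool_rot'],o['gripper_width'],o['t'])
for n in("scene","side","wrist"):
    im=read_camera(n);cv2.imwrite(f"pics/a_{n}.png",im[:,:,::-1]);i=camera_info(n)
    print(n,{k:np.round(v,4).tolist() for k,v in i.items()})
try: print(grasp_offset)
except Exception as e: print(e)
a=cv2.imread("pics/a_scene.png");cv2.imwrite("pics/a_scene_b.png",cv2.resize(a,(800,600),interpolation=cv2.INTER_CUBIC))
a=cv2.imread("pics/a_side.png");cv2.imwrite("pics/a_side_b.png",cv2.resize(a,(800,600),interpolation=cv2.INTER_CUBIC))
E
```

```text
pics
[ 6.74393654e-01 -4.63128514e-05  2.30327040e-01] [-6.04911988e-04  7.07131406e-01  7.07081553e-01 -6.96782116e-04] 1.0042803867450854 0.0
scene {'fx': 422.8534, 'fy': 422.8534, 'cx': 248.8625, 'cy': 189.2397, 'R': [[-0.0789, 0.9968, 0.0144], [0.6693, 0.0637, -0.7402], [-0.7388, -0.0488, -0.6722]], 't': [0.058, -0.3054, 1.7501]}
side {'fx': 374.2276, 'fy': 374.2276, 'cx': 256.6869, 'cy': 190.449, 'R': [[-0.9355, -0.353, 0.0164], [-0.1939, 0.474, -0.8589], [0.2955, -0.8067, -0.5118]], 't': [0.5357, 0.214, 1.0739]}
wrist {'fx': 296.1223, 'fy': 296.1223, 'cx': 259.2357, 'cy': 191.7083, 'mount': [[-0.0003, -0.9647, -0.2635, 0.0664], [1.0, -0.0002, -0.0004, 0.0004], [0.0003, -0.2635, 0.9647, -0.1425], [0.0, 0.0, 0.0, 1.0]]}
0.0187
```

View pics/a_scene_b.png

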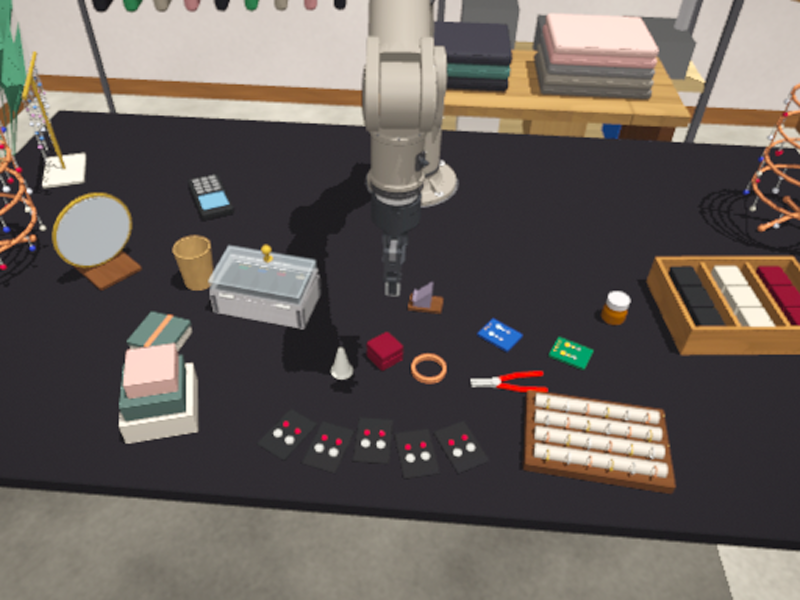

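View pics/a_side_b.png

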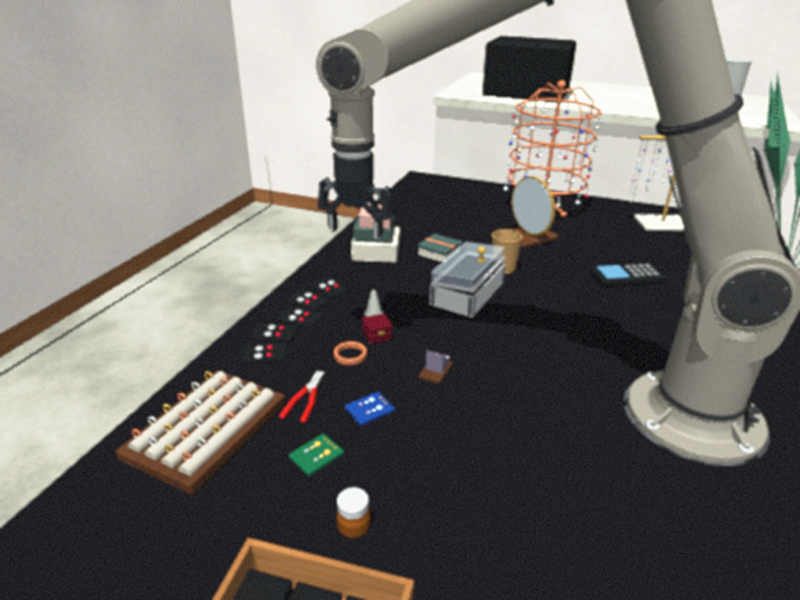

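```bash
cat > h.py <<'E'
from station import *
import cv2,numpy as np
from scipy.spatial.transform import Rotation as Ro
def rot(o): q=o['tool_rot'];return Ro.from_quat([q[1],q[2],q[3],q[0]])
def cam(n,o=None):
    "K, centre C, matrix A camera->world"
    i=camera_info(n);K=np.array([[i['fx'],0,i['cx']],[0,i['fy'],i['cy']],[0,0,1]])
    if 'R' in i: R=np.array(i['R']);A=R.T;C=-A@np.array(i['t'])
    else:
        M=np.array(i['mount']);Rt=rot(o).as_matrix();A=Rt@M[:3,:3];C=np.array(o['eef_pos'])+Rt@M[:3,3]
    return K,C,A
def ray(c,uv):
    K,C,A=c;d=A@np.linalg.inv(K)@np.array([uv[0],uv[1],1.]);return C,d/np.linalg.norm(d)
def plane(c,uv,z):
    C,d=ray(c,uv);return C+d*(z-C[2])/d[2]
def tri(*cu):
    S=np.zeros((3,3));b=np.zeros(3);rs=[ray(c,u) for c,u in cu]
    for C,d in rs: P=np.eye(3)-np.outer(d,d);S+=P;b+=P@C
    X=np.linalg.solve(S,b);return X,max(np.linalg.norm((np.eye(3)-np.outer(d,d))@(X-C)) for C,d in rs)
def proj(c,X):
    K,C,A=c;p=K@(A.T@(np.array(X)-C));return p[:2]/p[2]
def mask(im,lo,hi):
    return cv2.inRange(cv2.cvtColor(im,cv2.COLOR_RGB2HSV),np.array(lo),np.array(hi))
def blobs(m,amin=20):
    n,_,s,c=cv2.connectedComponentsWithStats(m);return [(int(s[i,4]),s[i,:4].tolist(),c[i].round(1).tolist()) for i in range(1,n) if s[i,4]>=amin]
def snap(n,name=None):
    o=get_obs();im=read_camera(n)
    if name: cv2.imwrite(f"pics/{name}.png",im[:,:,::-1])
    return o,im,cam(n,o)
COL={3:((100,120,60),(125,255,255)),4:((60,120,40),(90,255,255)),1:((10,20,150),(30,90,255)),2:((170,120,40),(180,255,255))}
def board(im,c,k,z=.009,amin=60):
    "largest blob of board k's colour on plane z: world corners' rect (centre,size,yaw of long side)"
    m=cv2.morphologyEx(mask(im,*COL[k]),cv2.MORPH_CLOSE,np.ones((9,9)))
    cs=[q for q in cv2.findContours(m,0,2)[0] if cv2.contourArea(q)>amin]
    if not cs: return None
    q=max(cs,key=cv2.contourArea)
    w=np.array([plane(c,p[0],z)[:2] for p in q])*1000
    (x,y),(a,b),t=cv2.minAreaRect(w.astype(np.float32))
    if a<b: a,b,t=b,a,t+90
    return np.round([x,y,a,b,t],1),q
E
python3 - <<'E'
from h import *
for n in("scene","side","wrist"):
    im=cv2.imread(f"pics/a_{n}.png")[:,:,::-1];c=cam(n,get_obs())
    for k in(3,4):
        r=board(im,c,k);print(n,k,r and r[0])
    if n!="wrist":
        print('yellow',blobs(mask(im,(18,130,100),(30,255,255)),5))
cs,cd=cam("scene"),cam("side")
P=lambda a,b:print(np.round(tri((cs,np.array(a)*.64),(cd,np.array(b)*.64))[0]*1000),tri((cs,np.array(a)*.64),(cd,np.array(b)*.64))[1])
P((266,250),(481,252));P((500,334),(370,407));P((424,300),(436,365))
E
python3 -c "
import cv2
a=cv2.imread('pics/a_wrist.png');cv2.imwrite('pics/a_w2.png',cv2.resize(a,(800,600)))"
```

```text
scene 3 [561.  207.4  74.6  65.1  55.1]
scene 4 [598.1 343.2  73.3  65.7  65.6]
yellow [(207, [14, 33, 27, 74], [25.4, 67.1]), (1346, [285, 32, 156, 43], [374.7, 60.1]), (11, [300, 71, 7, 3], [302.3, 72.4]), (133, [340, 77, 22, 9], [350.5, 81.1]), (7, [365, 76, 3, 5], [366.3, 78.3]), (10, [364, 81, 7, 5], [366.8, 83.1]), (238, [33, 123, 51, 49], [50.2, 142.3]), (5, [83, 143, 2, 4], [83.2, 144.6]), (412, [112, 152, 24, 33], [123.5, 165.4]), (52, [167, 156, 7, 12], [170.4, 161.0]), (5, [441, 204, 3, 5], [441.8, 206.0]), (8, [361, 219, 4, 3], [362.5, 220.0]), (6, [359, 225, 3, 2], [360.0, 225.5]), (5, [414, 281, 3, 2], [415.2, 281.4]), (5, [390, 299, 2, 3], [390.6, 300.2])]
side 3 [555.6 211.9  78.5  67.7  54.9]
side 4 [592.3 347.5  77.3  63.9  63.6]
yellow [(6, [411, 87, 3, 2], [412.0, 87.5]), (21, [415, 87, 11, 2], [419.8, 87.5]), (18, [352, 124, 3, 15], [353.6, 130.2]), (14, [424, 132, 4, 6], [425.5, 134.5]), (11, [306, 158, 4, 4], [307.5, 159.6]), (6, [306, 165, 4, 2], [307.5, 165.7]), (5, [242, 212, 4, 2], [243.6, 212.8]), (19, [131, 237, 5, 6], [132.7, 239.2]), (21, [104, 258, 6, 6], [106.2, 260.1]), (7, [202, 283, 3, 3], [203.0, 283.7]), (9, [208, 288, 3, 3], [209.0, 289.0])]
wrist 3 [554.  172.1  45.5  20.4 180. ]
wrist 4 None
[ 476. -270.  118.] 0.000827868365840452
[556. 209.   5.] 0.001283031695395855
[479.  53.  13.] 0.0005541076522456017
```

View pics/a_w2.png

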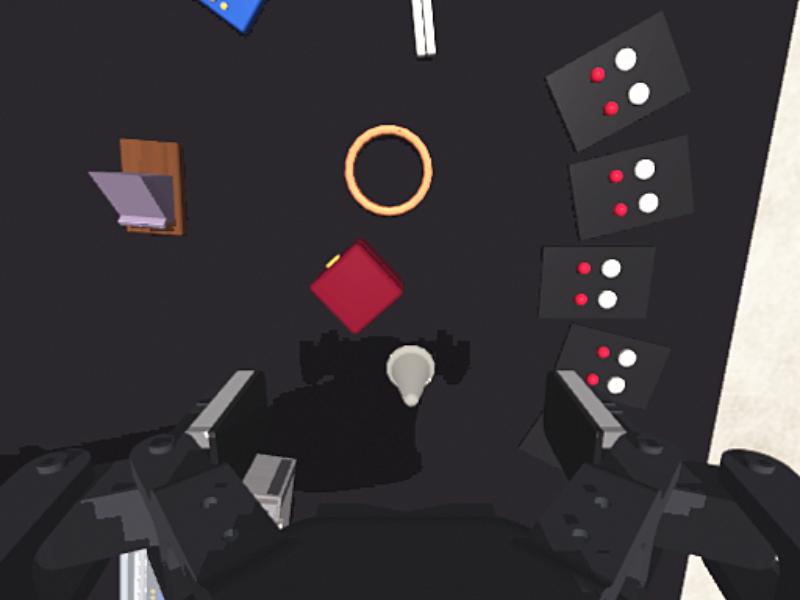

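```bash
python3 -m handwheel '[-22.4,-27,5,0,0,-90,1,-22.4,-27,5,0,0,-90,1,-22.4,-27,5,0,0,-90,1,-22.4,-27,5,0,0,-90,1,-22.4,-27,5,0,0,-90,1,-22.4,-27,5,0,0,-90,1,-22.4,-27,5,0,0,-90,1,-22.4,-27,5,0,0,-90,1]' 40
python3 -m handwheel '[0,0,0,0,0,-33,1,0,0,0,0,0,-33,1,0,0,0,0,0,-33,1,0,0,0,0,0,-33,1,0,0,0,0,0,-33,1,0,0,0,0,0,-33,1]'
python3 - <<'E'
from h import *
o,im,c=snap("wrist","b_w");print(o['eef_pos'],rot(o).as_matrix().round(3).tolist(),o['q'])
print(blobs(mask(im,(18,130,100),(30,255,255)),15))
cv2.imwrite('pics/b_w2.png',cv2.resize(im[:,:,::-1],(800,600)))
E
```

```text
t: 0.82
eef_pos: [0.4622, -0.255, 0.2778]
tool_rot: [-0.001, 0.96, 0.279, 0.0]
contact_force: [0.1, 0.6, 0.2]
gripper_width: 1.001
t: 1.32
eef_pos: [0.4621, -0.2549, 0.2776]
tool_rot: [-0.001, 1.0, -0.007, -0.0]
contact_force: [0.6, -0.1, -0.0]
gripper_width: 1.001
[ 0.4620541  -0.25487224  0.2775841 ] [[1.0, -0.014, -0.0], [-0.014, -1.0, 0.001], [-0.0, -0.001, -1.0]] [ 0.05137036  0.19136109  0.38942636  1.87110974 -0.08263603  1.09514719
 -1.11253464]
[(144, [266, 153, 19, 19], [275.8, 161.4])]
```

View pics/b_w2.png

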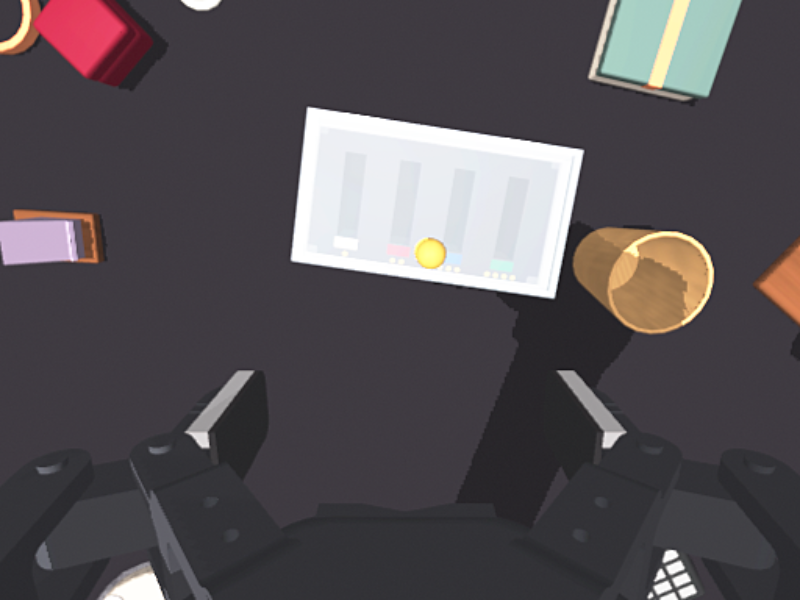

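```bash
python3 - <<'E'
from h import *
o=get_obs();c=cam("wrist",o)
k=plane(c,(275.3,161.9),.113);print('knob',k*1000)
w=np.array([plane(c,np.array(p)*.64,.087)[:2]*1000 for p in((308,108),(583,150),(555,298),(291,262))]);print(w.round(1),w.mean(0))
print([np.linalg.norm(w[i]-w[i-1]).round(1) for i in range(4)])
d=w[0]-w[1]+w[3]-w[2];yy=np.degrees(np.arctan2(-d[0],d[1]));print('case yaw',yy)
cs,cd=cam("scene"),cam("side")
print('knob tri',tri((cs,(170.4,160.5)),(cd,(307.5,161.5)),(c,(275.3,161.9))))
b=np.array([plane(c,np.array(p)*.64,.010)[:2]*1000 for p in((103,262),(100,214))]);print('block base edge(10mm)',b)
a=cv2.imread('pics/a_wrist.png');c0=(cam.__wrapped__ if 0 else None)
E
```

```text
knob [ 477.26180161 -271.75498936  113.        ]
[[ 571.8 -190.7]
 [ 543.1 -377.5]
 [ 438.1 -366.3]
 [ 467.2 -171.5]] [ 505.03765538 -276.50914669]
[np.float64(106.3), np.float64(189.0), np.float64(105.6), np.float64(197.0)]
case yaw -8.60352286532711
knob tri (array([ 0.47722155, -0.27070115,  0.11660342]), np.float64(0.0011811067145010422))
block base edge(10mm) [[454.46977744  17.26972511]
 [497.04980689  12.13037668]]
```

```bash
python3 -m handwheel '[1.5,-1.6,-3,0,0,-7.8,0.7,1.5,-1.6,-6,0,0,-7.8,0.7,1.5,-1.6,-10,0,0,-7.8,0.7,1.5,-1.6,-14,0,0,-7.8,0.7,1.5,-1.6,-17.5,0,0,-7.8,0.7,1.5,-1.6,-17.5,0,0,-7.8,0.7,1.5,-1.6,-17.5,0,0,-7.8,0.7]' 40
python3 -m handwheel '[0,0,0,0,0,0,0,0,0,0,0,0,0,0,0,0,0,0,0,0,0,0,0,0,0,0,0,0,0,0,0,0,0,0,0,0,0,0,0,0,0,0]' 40
```

```text
t: 1.95
eef_pos: [0.476, -0.2704, 0.1017]
tool_rot: [-0.001, 0.997, -0.072, -0.002]
contact_force: [0.9, -0.6, 0.3]
gripper_width: 0.701
t: 2.45
eef_pos: [0.4761, -0.271, 0.1026]
tool_rot: [-0.001, 0.997, -0.072, -0.001]
contact_force: [-1.6, -1.9, 2.6]
gripper_width: 0.207
```

```bash
python3 -m handwheel '[0.76,-0.12,0.95,0,0,0,0,1.62,-0.25,1.8,0,0,0,0,2.58,-0.39,2.55,0,0,0,0,3.63,-0.55,3.17,0,0,0,0,3.63,-0.55,3.17,0,0,0,0]' 50
python3 - <<'E'
from h import *
o,im,c=snap("side","c_s");cv2.imwrite('pics/c_s2.png',cv2.resize(im[60:300,180:480,::-1],(750,600)))
E
```

```text
t: 2.87
eef_pos: [0.5135, -0.2772, 0.1345]
tool_rot: [-0.0, 0.997, -0.072, -0.001]
contact_force: [0.5, -2.4, -2.2]
gripper_width: 0.196
```

View pics/c_s2.png

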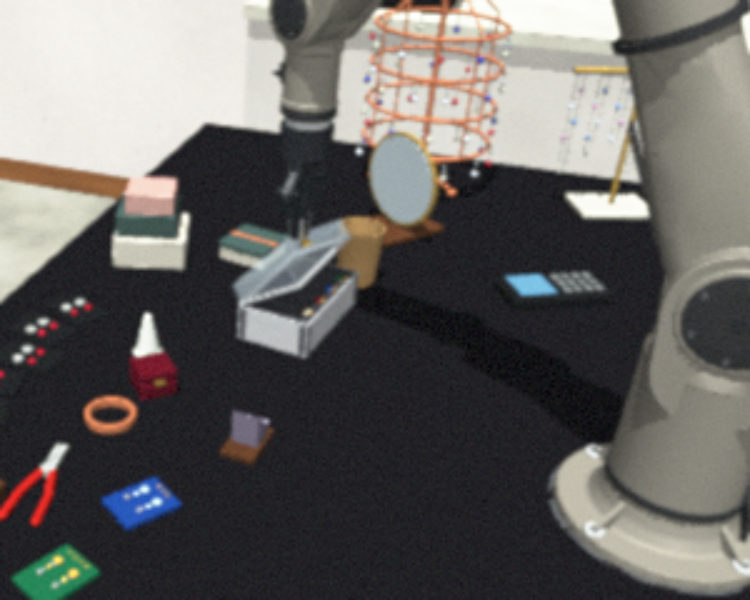

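```bash
python3 -m handwheel '[1.11,-0.17,0.5,0,0,0,0,2.27,-0.34,0.86,0,0,0,0,3.45,-0.52,1.08,0,0,0,0,4.67,-0.71,1.15,0,0,0,0,4.67,-0.71,1.15,0,0,0,0]' 50
python3 -m handwheel '[0,0,0,0,0,0,0.5,0,0,0,0,0,0,0.5,0,0,0,0,0,0,0.5,0,0,0,0,0,0,0.5]' 50
python3 - <<'E'
from h import *
o,im,c=snap("wrist","d_w");print(o['eef_pos'])
b=[x for x in blobs(mask(im,(15,120,60),(32,255,255)),15)];print(b)
for n in("scene","side"):
    o2,i2,c2=snap(n,"d_"+n);bb=blobs(mask(i2,(15,120,60),(32,255,255)),3);p=proj(c2,o['eef_pos']+np.array([0,0,.013]));print(n,p,[x for x in bb if abs(x[2][0]-p[0])<14 and abs(x[2][1]-p[1])<14])
E
```

```text
t: 3.33
eef_pos: [0.5588, -0.2844, 0.1437]
tool_rot: [-0.0, 0.997, -0.072, -0.003]
contact_force: [-0.1, -3.4, -10.6]
gripper_width: 0.193
t: 3.67
eef_pos: [0.5591, -0.284, 0.1444]
tool_rot: [-0.0, 0.997, -0.072, -0.002]
contact_force: [-0.8, 0.1, 0.8]
gripper_width: 0.497
[ 0.55912762 -0.28399389  0.14443899]
[(5011, [410, 233, 102, 108], [464.9, 282.0]), (1755, [241, 250, 39, 56], [259.7, 277.2])]
scene [158.20361382 166.89900462] [(32, [157, 163, 7, 6], [159.9, 165.2])]
side [287.84212645 146.14977212] [(36, [289, 145, 7, 8], [291.9, 148.5])]
```

```bash
python3 - <<'E'
from h import *
print(tri((cam("scene"),(159.9,165.2)),(cam("side"),(291.9,148.5))))
E
```

```text
(array([ 0.54297472, -0.28361953,  0.15090191]), np.float64(2.0754613472148943e-05))
```

```bash
python3 - <<'E'
from h import *
o=get_obs();c=cam("wrist",o)
for p in((.543,-.2836,.151),(.550,-.2836,.154),(.559,-.284,.157),(.559,-.284,.15)): print(proj(c,p), proj(c,np.array(p)+[.01,0,0]))
im=cv2.imread('pics/d_w.png');cv2.imwrite('pics/d_w2.png',cv2.resize(im[180:384,120:400],None,fx=2.5,fy=2.5))
E
```

```text
[262.27404458 277.37286234] [259.49767306 260.10385747]
[260.36109281 268.39095092] [257.45931883 250.39509934]
[258.54289547 255.00610133] [255.49723897 236.07805107]
[258.57705562 248.44115478] [255.67171073 230.26281218]
```

View pics/d_w2.png

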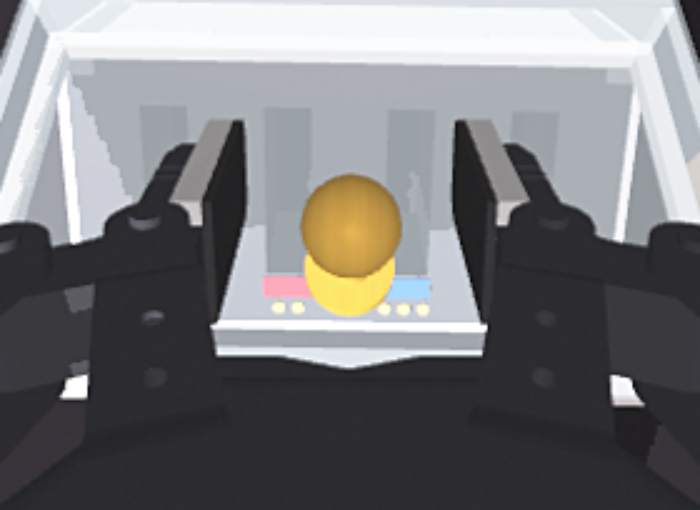

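```bash
python3 -m handwheel '[-1,0.15,-0.4,0,0,0,0.5,-1,0.15,-0.4,0,0,0,0,-1,0.15,-0.4,0,0,0,0,-1,0.15,-0.4,0,0,0,0,-1,0.15,-0.4,0,0,0,0]' 80
python3 -m handwheel '[1.16,-0.18,0.07,0,0,0,0,2.4,-0.36,0,0,0,0,0,3.63,-0.55,-0.24,0,0,0,0,4.82,-0.73,-0.62,0,0,0,0,4.82,-0.73,-0.62,0,0,0,0]' 80
python3 -m handwheel '[0,0,0,0,0,0,0.5,0,0,0,0,0,0,0.5,0,0,0,0,0,0,0.5,0,0,0,0,0,0,0.5]' 50
python3 - <<'E'
from h import *
o,im,c=snap("wrist","e_w");print(o['eef_pos'])
h=cv2.cvtColor(im,cv2.COLOR_RGB2HSV);m=mask(im,(15,120,60),(32,255,255));print(blobs(m,15))
for n in("scene","side"):
    o2,i2,c2=snap(n,"e_"+n);bb=blobs(mask(i2,(15,120,60),(32,255,255)),3);p=proj(c2,o['eef_pos']+np.array([0,0,.013]));print(n,p,[x for x in bb if abs(x[2][0]-p[0])<18 and abs(x[2][1]-p[1])<18])
for f in(110,100,90,80,70,60): 
    a=np.radians(f);k=np.array([560.4,-284.4,53])+103.2*np.array([.989*np.cos(a),-.15*np.cos(a),np.sin(a)]);print(f,k.round(),proj(c,k/1000).round())
E
```

```text
t: 4.23
eef_pos: [0.5492, -0.283, 0.1407]
tool_rot: [-0.0, 0.997, -0.072, -0.002]
contact_force: [-3.0, 0.4, 3.7]
gripper_width: 0.186
t: 4.65
eef_pos: [0.6021, -0.2901, 0.1354]
tool_rot: [0.0, 0.997, -0.071, 0.001]
contact_force: [3.2, -1.1, 1.2]
gripper_width: 0.009
t: 4.98
eef_pos: [0.6015, -0.29, 0.1352]
tool_rot: [0.0, 0.997, -0.071, 0.001]
contact_force: [0.2, 0.1, -0.3]
gripper_width: 0.497
[ 0.60146027 -0.29001237  0.13518247]
[(1589, [242, 275, 40, 53], [261.7, 300.4]), (498, [416, 276, 96, 64], [454.1, 298.6])]
scene [153.08155501 178.50565548] [(26, [153, 170, 5, 6], [155.1, 172.7])]
side [277.36516612 146.01824154] [(31, [280, 144, 7, 5], [283.0, 146.1])]
110 [ 525. -279.  150.] [259. 385.]
100 [ 543. -282.  155.] [259. 366.]
90 [ 560. -284.  156.] [260. 339.]
80 [ 578. -287.  155.] [260. 306.]
70 [ 595. -290.  150.] [260. 268.]
60 [ 611. -292.  142.] [260. 231.]
```

```bash
python3 -m handwheel '[-1.8,0.25,0,0,0,0,0.5,-1.8,0.25,0,0,0,0,0.5,-1.8,0.25,0,0,0,0,0,-1.8,0.25,0,0,0,0,0,-1.8,0.25,0,0,0,0,0,-1.8,0.25,0,0,0,0,0]' 60
python3 -m handwheel '[1.2,-0.18,-0.36,0,0,0,0,1.2,-0.18,-0.36,0,0,0,0,2.34,-0.36,-0.86,0,0,0,0,2.34,-0.36,-0.86,0,0,0,0]' 60
python3 -m handwheel '[1.07,-0.16,-0.64,0,0,0,0,1.07,-0.16,-0.64,0,0,0,0]' 60
python3 - <<'E'
from h import *
o,im,c=snap("wrist","f_w");print(o['eef_pos'])
m=mask(im,(15,120,60),(32,255,255));print(blobs(m,15))
for f in(80,70,60,50): 
    a=np.radians(f);k=np.array([560.4,-284.4,53])+103.2*np.array([.989*np.cos(a),-.15*np.cos(a),np.sin(a)]);print(f,k.round(),proj(c,k/1000).round())
E
```

```text
t: 5.63
eef_pos: [0.5841, -0.2886, 0.1358]
tool_rot: [0.001, 0.997, -0.071, 0.001]
contact_force: [-1.0, -1.4, 2.6]
gripper_width: 0.191
t: 5.97
eef_pos: [0.6083, -0.2925, 0.1265]
tool_rot: [0.001, 0.998, -0.071, 0.001]
contact_force: [-0.4, -2.2, -0.3]
gripper_width: 0.19
t: 6.13
eef_pos: [0.6204, -0.2945, 0.1197]
tool_rot: [0.002, 0.997, -0.071, 0.002]
contact_force: [2.4, -1.8, -0.3]
gripper_width: 0.195
[ 0.62039915 -0.29448576  0.1197359 ]
[(1947, [239, 255, 40, 72], [259.2, 288.0])]
80 [ 578. -287.  155.] [256. 365.]
70 [ 595. -290.  150.] [256. 325.]
60 [ 611. -292.  142.] [257. 283.]
50 [ 626. -294.  132.] [257. 244.]
```

```bash
python3 -m handwheel '[0,0,0,0,0,0,0.45,0,0,0,0,0,0,0.45,-0.6,0.1,0.2,0,0,0,0.45,-0.6,0.1,0.2,0,0,0,0,-0.6,0.1,0.2,0,0,0,0,-0.6,0.1,0.2,0,0,0,0,-0.6,0.1,0.2,0,0,0,0]' 60
python3 -m handwheel '[1,-0.15,-0.73,0,0,0,0,1,-0.15,-0.73,0,0,0,0,1.93,-0.29,-1.58,0,0,0,0,1.93,-0.29,-1.58,0,0,0,0,2.63,-0.4,-2.4,0,0,0,0,3,-0.45,-2.9,0,0,0,0,3.4,-0.5,-3.4,0,0,0,0,3.7,-0.55,-3.9,0,0,0,0]' 60
python3 - <<'E'
from h import *
o,im,c=snap("wrist","g_w");print(o['eef_pos'])
m=mask(im,(15,120,60),(32,255,255));print(blobs(m,15))
for f in(50,45,40,35): 
    a=np.radians(f);k=np.array([560.4,-284.4,53])+103.2*np.array([.989*np.cos(a),-.15*np.cos(a),np.sin(a)]);print(f,k.round(),proj(c,k/1000).round())
E
```

```text
t: 6.77
eef_pos: [0.6138, -0.2935, 0.1223]
tool_rot: [0.002, 0.997, -0.071, 0.002]
contact_force: [-0.8, 0.1, 1.3]
gripper_width: 0.193
t: 7.43
eef_pos: [0.6577, -0.3004, 0.0877]
tool_rot: [0.003, 0.997, -0.071, 0.009]
contact_force: [5.7, -0.8, 4.4]
gripper_width: 0.006
[ 0.65772232 -0.3003797   0.08765543]
[(343, [252, 284, 15, 44], [259.3, 312.8])]
50 [ 626. -294.  132.] [256. 363.]
45 [ 633. -295.  126.] [256. 338.]
40 [ 639. -296.  119.] [256. 315.]
35 [ 644. -297.  112.] [256. 294.]
```

```bash
python3 -m handwheel '[0,0,4,0,0,0,0,0,0,8,0,0,0,0,0,0,12,0,0,0,0,0,0,15,0,0,0,0,-4,0.6,16,0,0,0,0,-8,1.2,16,0,0,0,0,-12,1.8,16,0,0,0,0,-12,1.8,16,0,0,0,0]' 40
python3 -m handwheel '[0,0,-4,0,0,0,0,0,0,-8,0,0,0,0,0,0,-11,0,0,0,0,0,0,-11,0,0,0,0]'
python3 -m handwheel '[1,-0.15,0,0,0,0,0,2,-0.3,0,0,0,0,0,2.6,-0.4,0,0,0,0,0,3,-0.45,0,0,0,0,0]'
python3 -m handwheel '[0.5,-0.08,0,0,0,0,0,1,-0.15,0,0,0,0,0]'
python3 -m handwheel '[0.5,-0.08,0,0,0,0,0,1,-0.15,0,0,0,0,0]'
```

```text
t: 8.15
eef_pos: [0.5276, -0.2817, 0.2439]
tool_rot: [0.002, 0.997, -0.073, 0.004]
contact_force: [-0.0, -1.1, -0.6]
gripper_width: 0.001
t: 8.48
eef_pos: [0.5237, -0.279, 0.1277]
tool_rot: [-0.0, 0.997, -0.073, -0.001]
contact_force: [-1.7, 0.2, -0.7]
gripper_width: 0.002
t: 8.82
eef_pos: [0.5569, -0.2841, 0.1297]
tool_rot: [0.0, 0.997, -0.072, 0.001]
contact_force: [0.3, 0.7, 0.2]
gripper_width: -0.001
t: 8.98
eef_pos: [0.5687, -0.2861, 0.1312]
tool_rot: [0.001, 0.997, -0.072, 0.002]
contact_force: [0.1, -0.9, -1.0]
gripper_width: -0.001
t: 9.15
eef_pos: [0.5761, -0.2873, 0.1312]
tool_rot: [-0.0, 0.997, -0.072, -0.001]
contact_force: [-21.3, 6.1, 16.7]
gripper_width: 0.007
```

```bash
python3 -m handwheel '[-3,0.5,1,0,0,0,0,-4,0.5,4,0,0,0,0,-4,2,8,0,0,0,0.5,-4,6,10,0,0,7,1,-4,10,10,0,0,14,1,-4,14,10,0,0,21,1,-4,18,10,0,0,28,1,-4,22,10,0,0,35,1]' 40
python3 -m handwheel '[0,4,-1,0,0,7,1,0,8,-2,0,0,14,1,0,12,-3,0,0,21,1,0,16,-3,0,0,27,1,0,20,-3,0,0,28,1,0,25,-3,0,0,28,1,0,25,-3,0,0,28,1,0,25,-3,0,0,28,1]'
python3 - <<'E'
from h import *
o,im,c=snap("wrist","h_w");print(o['eef_pos'],Ro.as_euler(rot(o),'xyz',True),o['q'])
r,q=board(im,c,3);print(r);r4=board(im,c,4);print(r4 and r4[0])
cv2.imwrite('pics/h_w2.png',cv2.resize(im[:,:,::-1],(800,600)))
E
```

```text
t: 9.82
eef_pos: [0.5363, -0.0654, 0.2321]
tool_rot: [0.0, 0.972, 0.234, -0.0]
contact_force: [0.8, -0.4, -0.4]
gripper_width: 0.842
t: 10.48
eef_pos: [0.5359, 0.1896, 0.2024]
tool_rot: [-0.001, 0.885, 0.465, 0.001]
contact_force: [0.6, -1.2, -1.1]
gripper_width: 0.997
[0.53590446 0.18964206 0.20235809] [-1.79980914e+02 -9.68935408e-02  5.54259350e+01] [-0.45514715  0.33222192  0.00739353  1.84666893 -0.00431666  0.96141163
 -1.04912204]
[558.2 206.5  72.7  56.   54.5]
[591.3 334.6  56.3  55.6 154.6]
```

View pics/h_w2.png

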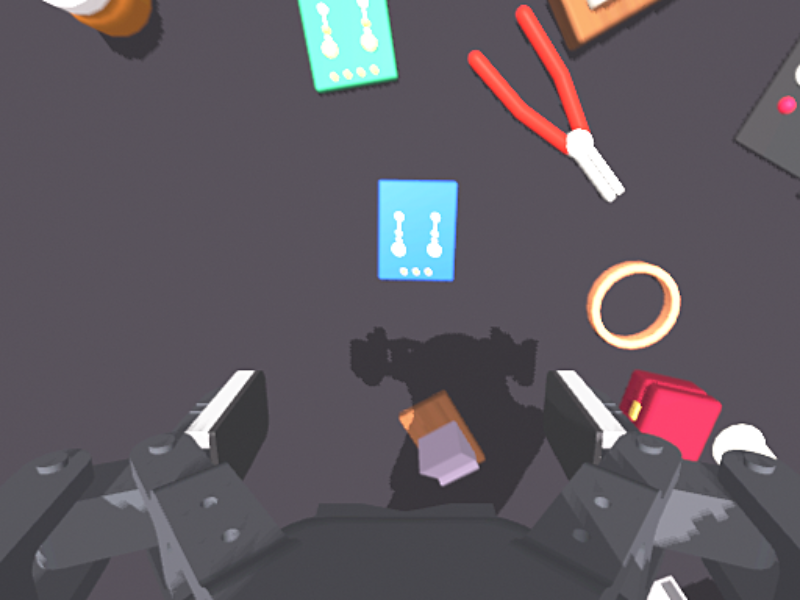

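```bash
python3 -m handwheel '[2.2,1.7,-4,0,0,-0.9,0.85,2.2,1.7,-8,0,0,-0.9,0.85,2.2,1.7,-12,0,0,-0.9,0.85,2.2,1.7,-16,0,0,-0.9,0.85,2.2,1.7,-19,0,0,-0.9,0.85,2.2,1.7,-20,0,0,-0.9,0.85,2.2,1.7,-20,0,0,-0.9,0.85]' 40
python3 -m handwheel '[0,0,-0.2,0,0,0,0.85,0,0,-0.3,0,0,0,0.85]'
```

```text
t: 11.12
eef_pos: [0.5569, 0.2006, -0.0001]
tool_rot: [0.001, 0.89, 0.455, -0.003]
contact_force: [-0.5, -0.5, -0.3]
gripper_width: 0.851
t: 11.28
eef_pos: [0.5585, 0.1999, -0.0013]
tool_rot: [0.001, 0.891, 0.455, -0.001]
contact_force: [0.0, 0.9, -0.2]
gripper_width: 0.851
```

```bash
python3 -m handwheel '[0,0.65,0,0,0,0,0.85,0,0.65,0,0,0,0,0.85,0,0.65,0,0,0,0,0.85]' 40
python3 -m handwheel '[0,0,0,0,0,0,0.5,0,0,0,0,0,0,0.5,0,0,0,0,0,0,0.5,0,0,0,0,0,0,0.5,0,0,0,0,0,0,0.5]' 40
```

```text
t: 11.53
eef_pos: [0.5596, 0.2077, 0.0003]
tool_rot: [0.001, 0.89, 0.455, 0.0]
contact_force: [-0.1, -0.3, 0.1]
gripper_width: 0.85
t: 11.95
eef_pos: [0.5602, 0.2084, 0.0017]
tool_rot: [0.001, 0.89, 0.455, 0.001]
contact_force: [-2.3, -0.1, 8.9]
gripper_width: 0.634
```

```bash
python3 -m handwheel '[0,0,2,0,0,0,0.5,0,0,5,0,0,0,0.5,-1,-2,9,0,0,4,0.5,-3,-6,12,0,0,10,0.5,-5,-9,15,0,0,16,0.5,-6,-13,18,0,0,22,0.5,-7,-17,20,0,0,28,0.5,-8,-20,20,0,0,34,0.5]' 40
python3 -m handwheel '[-0.4,-3,0,0,0,5,0.5,-0.4,-5.8,0,0,0,5.6,0.5,-0.4,-5.8,0,0,0,5.6,0.5,-0.4,-5.8,0,0,0,5.6,0.5]'
python3 - <<'E'
from h import *
o,im,c=snap("wrist","i_w");print(o['eef_pos'],Ro.as_euler(rot(o),'xyz',True),o['q'])
cv2.imwrite('pics/i_w2.png',cv2.resize(im[:,:,::-1],(800,600)))
oa=dict(eef_pos=[0.674393654,-4.63e-5,0.230327],tool_rot=[-6.049e-4,.707131406,.707081553,-6.968e-4]);ca=cam("wrist",oa)
w=np.array([plane(ca,np.array(p)*.64,.010)[:2]*1000 for p in((120,139),(178,143),(186,235),(127,230))]);print(w.round(1),w.mean(0))
print([np.linalg.norm(w[i]-w[i-1]).round(1) for i in range(4)],np.degrees(np.arctan2(*(w[0]-w[3]+w[1]-w[2])[::-1])))
E
```

```text
t: 12.62
eef_pos: [0.4869, 0.0275, 0.1989]
tool_rot: [0.002, 0.716, 0.698, 0.003]
contact_force: [0.8, 0.2, -0.2]
gripper_width: 0.632
t: 12.95
eef_pos: [0.4826, -0.0322, 0.1992]
tool_rot: [0.002, 0.683, 0.731, 0.003]
contact_force: [-0.2, 0.0, -1.4]
gripper_width: 0.629
[ 0.48256464 -0.03222455  0.19922345] [ 1.79572859e+02 -1.07237294e-01  9.39132369e+01] [-0.00730769  0.19894023 -0.06088744  2.03728088  0.01296793  0.89831858
 -0.00670093]
[[462.3  90.9]
 [505.1  88.1]
 [502.5  19.7]
 [456.8  23.6]] [481.6952657   55.55651394]
[np.float64(67.6), np.float64(42.9), np.float64(68.5), np.float64(45.9)] 86.58368375237193
```

View pics/i_w2.png

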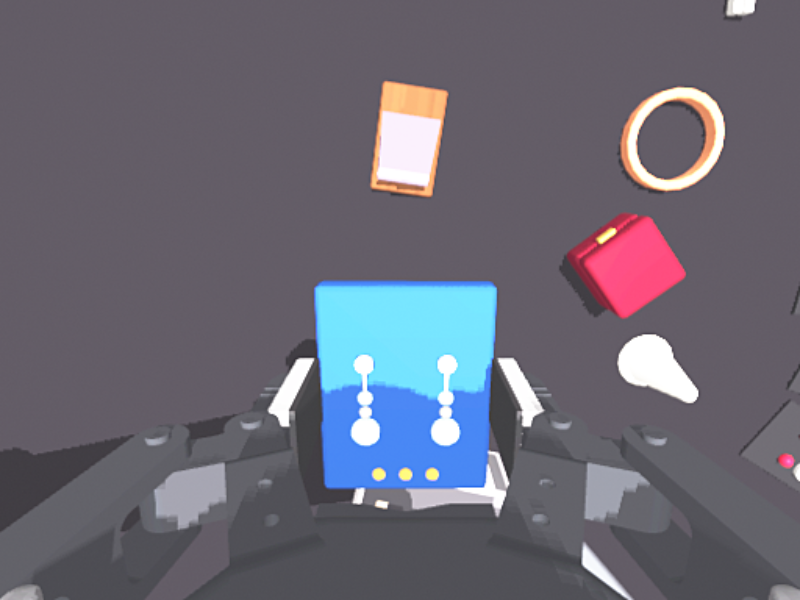

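```bash
python3 - <<'E'
from h import *
o,c=get_obs(),None;c=cam("wrist",o)
w=np.array([plane(c,np.array(p)*.64,.010)[:2]*1000 for p in((384,81),(447,91),(432,195),(371,188))]);print(w.round(1),w.mean(0))
print([np.linalg.norm(w[i]-w[i-1]).round(1) for i in range(4)],np.degrees(np.arctan2(*(w[0]-w[3]+w[1]-w[2])[::-1])))
zt=o['eef_pos'][2]+.0073
b=np.array([plane(c,np.array(p)*.64,zt) for p in((317,290),(495,290),(489,487),(325,487))])
t=rot(o).inv().apply(b-o['eef_pos'])*1000;print('board corners in tool mm',t.round(1))
E
```

```text
[[461.6  93.7]
 [503.6  90.6]
 [499.5  22.9]
 [456.6  24.7]] [480.34747668  57.99396818]
[np.float64(69.2), np.float64(42.1), np.float64(67.8), np.float64(42.9)] 86.17899153541579
board corners in tool mm [[ 32.5 -26.2  -7.4]
 [ 32.4  27.4  -7. ]
 [-36.8  28.9  -7.2]
 [-36.5 -26.9  -7.6]]
```

```bash
python3 - <<'E'
from h import *
o=get_obs();im=cv2.imread('pics/i_w.png')[:,:,::-1];c=cam("wrist",o)
h=cv2.cvtColor(im,cv2.COLOR_RGB2HSV);roi=np.zeros(im.shape[:2],np.uint8);roi[40:135,225:300]=1
m=((h[:,:,1]<60)&(h[:,:,2]>150)).astype(np.uint8)*roi
B=blobs(m,30);print(B)
q=max(cv2.findContours(m,0,2)[0],key=cv2.contourArea);r=cv2.minAreaRect(q);print(r,cv2.boxPoints(r).round(1).tolist())
ps=cv2.boxPoints(r);ps=ps[np.argsort(ps[:,1])]
e=np.array([np.cos(np.radians(86.4)),np.sin(np.radians(86.4))]);f=np.array([-e[1],e[0]]);C=np.array([481,57.])
for p in ps[:2]:
    X=plane(c,p,.0555)[:2]*1000;print('top',X.round(1),(X-C)@e,(X-C)@f)
for p in ps[2:]:
    X=plane(c,p,.0245)[:2]*1000;print('lip',X.round(1),(X-C)@e,(X-C)@f)
E
```

```text
[(1551, [241, 71, 41, 48], [260.1, 94.4])]
((259.747314453125, 94.93378448486328), (37.63896942138672, 43.92945861816406), 8.972626686096191) [[237.6999969482422, 113.69999694824219], [244.60000610351562, 70.30000305175781], [281.79998779296875, 76.19999694824219], [274.8999938964844, 119.5999984741211]]
top [463.6  70.4] 12.256853295275306 18.157705755388676
top [497.5  67.8] 11.849369852110453 -15.814460692414514
lip [457.5  31.8] -26.593514639953277 21.860815123408862
lip [496.4  28.7] -27.31203519259704 -17.17385753128122
```

```bash
python3 -m handwheel '[-0.4,5.6,-10,45,0,-7.5,0.5,-0.4,5.6,-10,45,0,-7.5,0.5,-0.4,5.6,-10,45,0,-7.5,0.5,-0.4,5.6,-10,45,0,-7.5,0.5,-0.4,5.6,-10,45,0,-7.5,0.5,-0.4,5.6,-10,45,0,-7.5,0.5,-0.4,5.6,-10,45,0,-7.5,0.5,-0.4,5.6,-10,45,0,-7.5,0.5]' 40
cat > tgt.py <<'E'
import sys
from h import *
def show(R,p,o=None):
    "print shift cm and rotvec deg from the measured pose to tool matrix R, TCP p (mm)"
    o=o or get_obs();d=(np.array(p)/1000-o['eef_pos'])*100;v=(Ro.from_matrix(R)*rot(o).inv()).as_rotvec(True);print('go cm',d.round(2),'rot',v.round(1))
a=np.radians(86.);E_=np.array([np.cos(a),np.sin(a),0]);Z=np.array([0,0,1.]);s=.5**.5
Rp=np.stack([(E_+Z)*s,np.cross((E_-Z)*s,(E_+Z)*s),(E_-Z)*s],1)
n=(Z-E_)*s;up=(Z+E_)*s
E
python3 - <<'E'
from tgt import *
o=get_obs();F=np.array([480.7,64,52.5])
print(o['eef_pos'],o['q'].round(2) if hasattr(o['q'],'round') else o['q'])
show(Rp,F+n*20+up*4);show(Rp,F+up*4);show(Rp,F)
E
```

```text
t: 13.67
eef_pos: [0.4784, 0.0242, 0.0972]
tool_rot: [-0.261, 0.677, 0.627, 0.283]
contact_force: [-0.4, 0.4, 0.1]
gripper_width: 0.634
[0.47841081 0.02417755 0.09717615] [ 0.58  0.58 -0.35  2.09 -0.81  0.86  0.85]
go cm [ 0.15  2.85 -2.77] rot [-0.3  0.2  0.4]
go cm [ 0.25  4.26 -4.18] rot [-0.3  0.2  0.4]
go cm [ 0.23  3.98 -4.47] rot [-0.3  0.2  0.4]
```

```bash
python3 -m handwheel '[0.15,2.85,-2.77,-0.3,0.2,0.4,0.5,0.15,2.85,-2.77,-0.3,0.2,0.4,0.5,0.22,3.9,-3.8,-0.3,0.2,0.4,0.5,0.22,3.9,-3.8,-0.3,0.2,0.4,0.5]' 40
python3 -m handwheel '[0,0.35,-0.38,0,0,0,0.5,0,0.35,-0.38,0,0,0,0.5,0,0.35,-0.38,0,0,0,0.5]'
python3 - <<'E'
from tgt import *
show(Rp,np.array([480.7,64,52.5]))
for k in("side","scene"):
    o,im,c=snap(k,"j_"+k);p=proj(c,(.48,.06,.053)).astype(int);print(p)
    cv2.imwrite(f'pics/j_{k}2.png',cv2.resize(im[p[1]-50:p[1]+50,p[0]-50:p[0]+50,::-1],(400,400),interpolation=cv2.INTER_CUBIC))
cv2.imwrite('pics/j2.png',np.hstack([cv2.imread('pics/j_side2.png'),cv2.imread('pics/j_scene2.png')]))
E
```

```text
t: 14.0
eef_pos: [0.4801, 0.0668, 0.059]
tool_rot: [-0.262, 0.674, 0.632, 0.279]
contact_force: [-0.2, -0.4, -0.6]
gripper_width: 0.636
t: 14.25
eef_pos: [0.4806, 0.0693, 0.0564]
tool_rot: [-0.261, 0.674, 0.633, 0.278]
contact_force: [-4.0, -10.6, 11.2]
gripper_width: 0.634
go cm [ 0.01 -0.53 -0.39] rot [ 0.1  0.  -0.3]
[278 224]
[274 183]
```

View pics/j2.png

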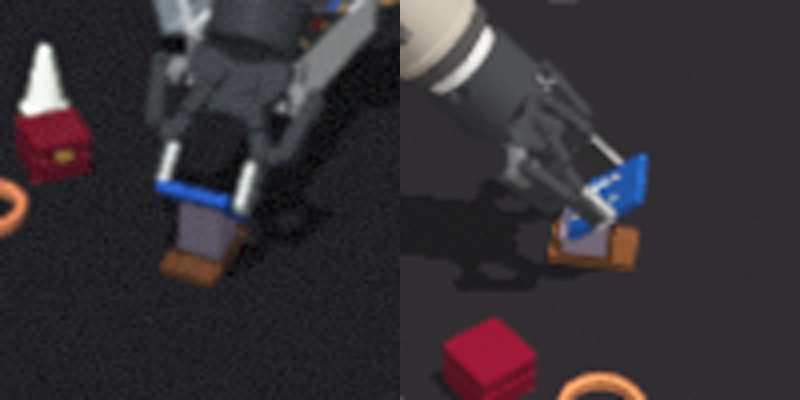

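```bash
python3 -m handwheel '[0,-0.25,-0.15,0,0,0,0.5,0,-0.45,-0.33,0,0,0,0.5,0,-0.45,-0.33,0,0,0,0.5]' 40
python3 -m handwheel '[0,-0.1,-0.1,0,0,0,0.5,0,-0.15,-0.15,0,0,0,0.5]'
python3 -m handwheel '[0,-0.1,-0.1,0,0,0,0.5,0,-0.15,-0.15,0,0,0,0.5]'
```

```text
t: 14.6
eef_pos: [0.4809, 0.0649, 0.0533]
tool_rot: [-0.26, 0.674, 0.633, 0.278]
contact_force: [0.5, 0.3, -1.0]
gripper_width: 0.631
t: 14.77
eef_pos: [0.4808, 0.0638, 0.0518]
tool_rot: [-0.261, 0.674, 0.633, 0.278]
contact_force: [-1.2, 0.6, -1.1]
gripper_width: 0.628
t: 14.93
eef_pos: [0.4809, 0.0628, 0.0506]
tool_rot: [-0.261, 0.673, 0.633, 0.278]
contact_force: [0.5, 1.5, 4.8]
gripper_width: 0.63
```

```bash
python3 -m handwheel '[0,-0.1,-0.1,0,0,0,0.5,0,-0.1,-0.12,0,0,0,0.5]' 40
```

```text
t: 15.1
eef_pos: [0.4809, 0.0628, 0.0505]
tool_rot: [-0.262, 0.672, 0.633, 0.279]
contact_force: [-1.3, -1.2, 11.6]
gripper_width: 0.631
```

```bash
python3 -m handwheel '[0,0,0,0,0,0,0.85,0,0,0,0,0,0,0.85,0,0,0,0,0,0,0.85,-0.05,-0.7,0.7,0,0,0,0.9,-0.15,-2.1,2.1,0,0,0,0.9,-0.3,-4.2,4.2,0,0,0,0.9,-0.5,-7,7,0,0,0,0.9,-0.5,-7,7,0,0,0,0.9]' 40
cat >> tgt.py <<'E'
def Rdown(y):
    y=np.radians(y);x=np.array([np.cos(y),np.sin(y),0]);return np.stack([x,np.cross(-Z,x),-Z],1)
fx=np.array([E_[1],-E_[0],0]);Rg=np.stack([fx,np.cross(-up,fx),-up],1)   # top-edge grasp
E
python3 - <<'E'
from tgt import *
o,im,c=snap("wrist","k_w");cv2.imwrite('pics/k_w2.png',im[:,:,::-1]);print(o['eef_pos'])
show(Rdown(-4),(490,110,200));show(Rg,(484.5,114.5,107))
E
```

```text
t: 15.77
eef_pos: [0.4786, -0.014, 0.1237]
tool_rot: [-0.257, 0.675, 0.632, 0.28]
contact_force: [1.6, -0.9, 0.5]
gripper_width: 0.899
[ 0.4785732  -0.0139665   0.12369602]
go cm [ 1.22 12.14  7.77] rot [-32.3  37.6 -85.3]
go cm [ 0.67 12.59 -1.53] rot [-68.7   4.7 -98.3]
```

View pics/k_w2.png

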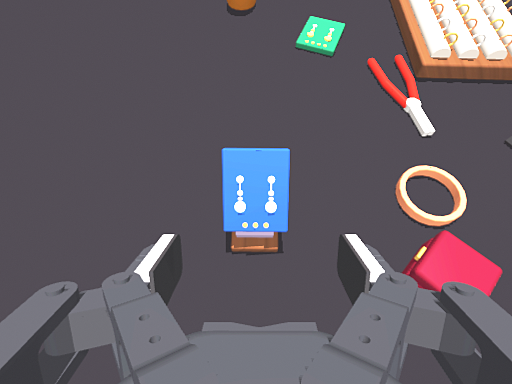

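```bash
python3 -m handwheel '[1.2,2,4,-32.3,37.6,-85.3,0.6,1.2,5,7.8,-32.3,37.6,-85.3,0.6,1.2,9,7.8,-32.3,37.6,-85.3,0.6,1.2,12,7.8,-32.3,37.6,-85.3,0.6,1.2,12,7.8,-32.3,37.6,-85.3,0.6,1.2,12,7.8,-32.3,37.6,-85.3,0.6,1.2,12,7.8,-32.3,37.6,-85.3,0.6,1.2,12,7.8,-32.3,37.6,-85.3,0.6]' 40
python3 - <<'E'
from tgt import *
ok=dict(eef_pos=np.array([0.4785732,-0.0139665,0.12369602]),tool_rot=[-0.257,0.675,0.632,0.28])
c=cam("wrist",ok);p0=np.array([.4806,.0595,.052])+.0045*n
X=[]
for u in((222,148),(290,149),(288,232),(223,232)):
    C,d=ray(c,u);X.append((C+d*((p0-C)@n)/(d@n))*1000)
X=np.array(X);print(X.round(1),X.mean(0)-4.5*n,np.linalg.norm(X-np.roll(X,1,0),axis=1).round(1))
print(get_obs()['eef_pos'],get_obs()['q']);show(Rdown(-4),(490,110,200));show(Rg,(484.5,114.5,107));show(Rg,(484.5,118,160))
E
```

```text
t: 16.48
eef_pos: [0.4884, 0.1095, 0.1998]
tool_rot: [-0.143, 0.923, 0.325, 0.148]
contact_force: [0.4, -0.3, -0.7]
gripper_width: 0.601
[[455.8  83.4  80.5]
 [510.6  79.2  80.1]
 [507.7  28.   28.8]
 [450.9  31.8  28.6]] [481.47685268  58.76360967  51.32656963] [73.3 55.  72.6 56.9]
[0.48840079 0.10954807 0.19976   ] [ 0.07552107  0.16090216 -0.22013363  2.16269322 -0.51974216  0.64614557
 -0.63910378]
go cm [0.16 0.05 0.02] rot [-16.3  18.  -42.2]
go cm [-0.39  0.5  -9.28] rot [-59.9   3.6 -47.6]
go cm [-0.39  0.85 -3.98] rot [-59.9   3.6 -47.6]
```

```bash
python3 -m handwheel '[-0.3,2,-3,-59.9,3.6,-47.6,0.6,-0.3,2,-3,-59.9,3.6,-47.6,0.6,-0.3,2,-3,-59.9,3.6,-47.6,0.6,-0.3,2,-3,-59.9,3.6,-47.6,0.6,-0.3,2,-3,-59.9,3.6,-47.6,0.6,-0.3,2,-3,-59.9,3.6,-47.6,0.6,-0.3,2,-3,-59.9,3.6,-47.6,0.6,-0.3,2,-3,-59.9,3.6,-47.6,0.6]' 40
python3 - <<'E'
from tgt import *
print(get_obs()['eef_pos'],np.round(get_obs()['q'],2));G=np.array([482.4,71.5,64]);show(Rg,G+60*up);show(Rg,G)
E
```

```text
t: 17.15
eef_pos: [0.485, 0.1288, 0.17]
tool_rot: [0.13, 0.978, 0.153, 0.059]
contact_force: [0.5, -0.2, -0.0]
gripper_width: 0.606
[0.4849787  0.12880089 0.17004808] [-0.57  0.25  0.    2.08  0.39  0.84 -2.1 ]
go cm [ 0.04 -1.5  -6.36] rot [-29.6   0.5 -22.9]
go cm [ -0.26  -5.73 -10.6 ] rot [-29.6   0.5 -22.9]
```

```bash
python3 -m handwheel '[0,-0.5,-2,-29.6,0.5,-22.9,0.6,0,-1,-4,-29.6,0.5,-22.9,0.6,0,-1.5,-6.3,-29.6,0.5,-22.9,0.6,0,-1.5,-6.3,-29.6,0.5,-22.9,0.6,0,-1.5,-6.3,-29.6,0.5,-22.9,0.6,0,-1.5,-6.3,-29.6,0.5,-22.9,0.6,0,-1.5,-6.3,-29.6,0.5,-22.9,0.6]' 40
python3 - <<'E'
from tgt import *
print(get_obs()['eef_pos'],np.round(get_obs()['q'],2));G=np.array([482.4,71.5,64]);show(Rg,G+60*up);show(Rg,G)
E
```

```text
t: 17.73
eef_pos: [0.4843, 0.1156, 0.1046]
tool_rot: [0.383, 0.923, -0.03, -0.014]
contact_force: [0.3, -0.1, 0.2]
gripper_width: 0.6
[0.48428491 0.11564344 0.10463743] [-0.81  0.66  0.13  1.87  0.5   1.25 -2.63]
go cm [ 0.11 -0.18  0.18] rot [ 0.1 -0.2 -0.2]
go cm [-0.19 -4.41 -4.06] rot [ 0.1 -0.2 -0.2]
```

```bash
python3 -m handwheel '[0.1,-0.18,0.18,0,0,0,0.5,0,-1.7,-1.3,0,0,0,0.5,-0.1,-3.2,-2.8,0,0,0,0.5,-0.19,-4.4,-4.06,0,0,0,0.45,-0.19,-4.4,-4.06,0,0,0,0.45]' 40
python3 -m handwheel '[0,0,0,0,0,0,0,0,0,0,0,0,0,0,0,0,0,0,0,0,0,0,0,0,0,0,0,0,0,0,0,0,0,0,0,0,0,0,0,0,0,0]' 50
python3 - <<'E'
from tgt import *
o=get_obs();print(np.round(o['q'],2));show(Rg,np.array([482.4,71.5,64]))
show(Rdown(-4),(500,90,200))
E
```

```text
t: 18.15
eef_pos: [0.4803, 0.0674, 0.0636]
tool_rot: [0.385, 0.922, -0.031, -0.016]
contact_force: [0.2, -1.3, -0.2]
gripper_width: 0.449
t: 18.65
eef_pos: [0.4808, 0.0683, 0.0639]
tool_rot: [0.384, 0.923, -0.031, -0.015]
contact_force: [-0.6, 2.0, 3.0]
gripper_width: 0.093
[-0.76  0.7   0.15  1.94  0.54  1.13 -2.65]
go cm [0.16 0.32 0.01] rot [ 0.2 -0.3 -0.1]
go cm [ 1.92  2.17 13.61] rot [45.1 -3.4 -0.2]
```

```bash
python3 -m handwheel '[0,-0.3,0.6,0,0,0,0,0,0.5,2.1,0,0,0,0,0,0.5,5,7,0,0,0,0,0.5,9,14,-1,0,0,0,0.5,13,21,-1.5,0,0,0,0.5,14,28,-2,0,0,0,0.5,14,35,-2.5,0,0,0,0.5,14,42,-3,0,0]' 50
python3 - <<'E'
from tgt import *
o=get_obs();print(np.round(o['q'],2));show(Rdown(-8.6),(440,-290,220))
E
```

```text
t: 19.32
eef_pos: [0.482, 0.0734, 0.2069]
tool_rot: [0.024, 0.999, -0.033, 0.002]
contact_force: [0.1, -0.7, -1.5]
gripper_width: 0.094
[-0.37  0.2   0.07  2.02  0.04  0.94 -1.96]
go cm [ -4.2  -36.34   1.31] rot [ 2.7 -0.  -4.8]
```

```bash
python3 -m handwheel '[-0.5,-4,1.3,2.7,0,-4.8,0,-1,-8,1.3,2.7,0,-4.8,0,-1.5,-12,1.3,2.7,0,-4.8,0,-2,-16,1.3,2.7,0,-4.8,0,-2.5,-20,1.3,2.7,0,-4.8,0,-3,-24,1.3,2.7,0,-4.8,0,-3.5,-28,1.3,2.7,0,-4.8,0,-4,-32,1.3,2.7,0,-4.8,0]' 50
python3 -m handwheel '[-0.2,-4,0,0,0,0,0,-0.2,-4.4,0,0,0,0,0,-0.2,-4.4,0,0,0,0,0]'
python3 - <<'E'
from tgt import *
o,im,c=snap("wrist","l_w");cv2.imwrite('pics/l_w2.png',cv2.resize(im[:,:,::-1],(800,600)));print(o['eef_pos'],np.round(o['q'],2),Ro.as_euler(rot(o),'xyz',True))
E
```

```text
t: 19.98
eef_pos: [0.4407, -0.2486, 0.2204]
tool_rot: [-0.0, 0.997, -0.075, -0.0]
contact_force: [0.1, -0.8, -1.0]
gripper_width: 0.089
t: 20.23
eef_pos: [0.437, -0.2959, 0.2207]
tool_rot: [0.001, 0.997, -0.078, -0.0]
contact_force: [-0.2, 0.2, -1.2]
gripper_width: 0.091
[ 0.437041   -0.29586621  0.22067234] [ 0.18  0.25  0.35  1.94 -0.1   0.97 -1.15] [ 1.79927272e+02  1.93881972e-02 -8.90810485e+00]
```

View pics/l_w2.png

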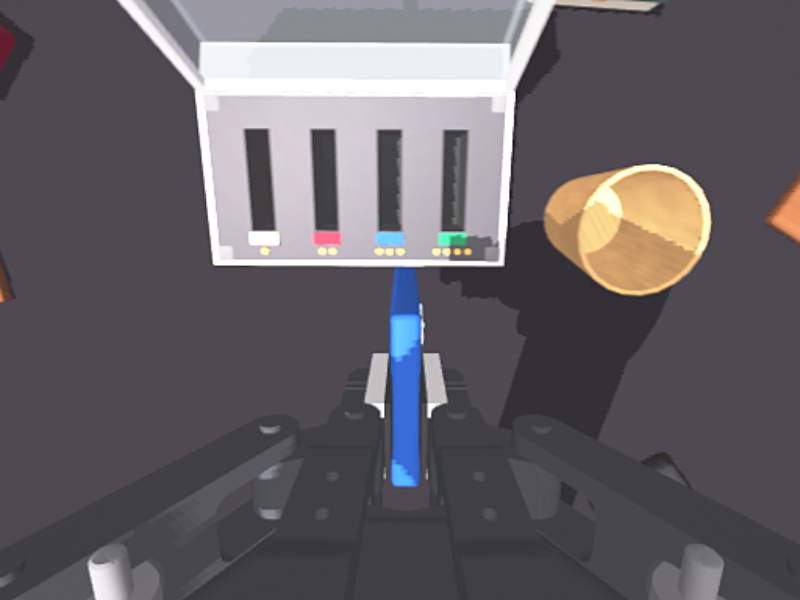

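```bash
cat >> tgt.py <<'E'
def slots(c,S):
    for k,q in S.items():
        w=np.array([plane(c,np.array(p)*.64,.053)[:2]*1000 for p in q])
        d=(w[0]+w[1]-w[2]-w[3])/2;print('slot',k,w.mean(0).round(1),'len',np.linalg.norm(d).round(1),'wid',np.linalg.norm(w[0]-w[1]).round(1),'yaw',np.degrees(np.arctan2(d[1],d[0])).round(1))
E
python3 - <<'E'
from tgt import *
o=get_obs();c=cam("wrist",o)
slots(c,{1:((245,129),(270,129),(276,231),(250,231)),2:((310,129),(336,129),(340,231),(314,231)),3:((377,129),(402,129),(404,231),(380,231)),4:((442,129),(467,129),(467,232),(440,232))})
T=lambda p,z:((rot(o).inv().apply(plane(c,np.array(p)*.64,o['eef_pos'][2]+z)-o['eef_pos']))*1000).round(1)
print('top front',T((391,317),.02),T((420,317),.02),'top back',T((390,486),.02),T((420,486),.02),'foot front',T((397,268),-.052),T((415,268),-.052))
E
```

```text
slot 1 [ 512.9 -209.9] len 64.1 wid 15.8 yaw -10.3
slot 2 [ 506.5 -251.4] len 64.1 wid 16.4 yaw -9.0
slot 3 [ 500.1 -293.6] len 64.1 wid 15.8 yaw -7.8
slot 4 [ 493.5 -334.1] len 64.8 wid 15.8 yaw -7.7
top front [ 28.5  -3.8 -20. ] [ 28.5   4.3 -20. ] top back [-26.1  -4.5 -20. ] [-26.1   4.7 -20. ] foot front [27.8 -3.3 52. ] [27.8  4.4 52. ]
```

```bash
python3 -m handwheel '[3,0.2,0,0,0,0,0,6.2,0.35,-2,0,0,0,0,6.2,0.35,-6,0,0,0,0,6.2,0.35,-10.3,0,0,0,0,6.2,0.35,-10.3,0,0,0,0,6.2,0.35,-10.3,0,0,0,0]' 50
python3 - <<'E'
from tgt import *
show(Rdown(-8.8),(498.9,-292.4,60))
E
```

```text
t: 20.78
eef_pos: [0.4983, -0.2872, 0.1158]
tool_rot: [-0.001, 0.997, -0.075, -0.003]
contact_force: [0.1, 0.0, -0.5]
gripper_width: 0.09
go cm [ 0.06 -0.52 -5.58] rot [-0.2 -0.4 -0.2]
```

```bash
python3 -m handwheel '[0.06,-0.5,0,-0.2,-0.4,-0.2,0,0.06,-0.5,0,-0.2,-0.4,-0.2,0]' 50
python3 -m handwheel '[0,0,-1,0,0,0,0,0,0,-2,0,0,0,0,0,0,-3,0,0,0,0]'
python3 -m handwheel '[0,0,-0.8,0,0,0,0,0,0,-1.6,0,0,0,0,0,0,-2.3,0,0,0,0]'
python3 - <<'E'
from tgt import *
show(Rdown(-8.8),(498.9,-292.4,60))
E
```

```text
t: 20.95
eef_pos: [0.5, -0.2931, 0.1184]
tool_rot: [0.001, 0.997, -0.077, 0.002]
contact_force: [0.5, -0.4, -0.7]
gripper_width: 0.093
t: 21.2
eef_pos: [0.5007, -0.2934, 0.0888]
tool_rot: [0.001, 0.997, -0.077, 0.004]
contact_force: [-1.2, 0.4, -1.2]
gripper_width: 0.093
t: 21.45
eef_pos: [0.5003, -0.2932, 0.0646]
tool_rot: [0.001, 0.997, -0.077, 0.003]
contact_force: [0.1, 0.7, 0.4]
gripper_width: 0.092
go cm [-0.14  0.08 -0.46] rot [0.1 0.3 0. ]
```

```bash
python3 -m handwheel '[-0.1,0.05,-0.2,0,0,0,0,-0.1,0.05,-0.4,0,0,0,0]' 50
python3 -m handwheel '[0,0,-0.15,0,0,0,0,0,0,-0.3,0,0,0,0]' 
python3 -m handwheel '[0,0,-0.15,0,0,0,0,0,0,-0.3,0,0,0,0]' 
```

```text
t: 21.62
eef_pos: [0.4987, -0.2928, 0.0598]
tool_rot: [0.001, 0.997, -0.077, 0.002]
contact_force: [-0.1, -0.3, 0.5]
gripper_width: 0.095
t: 21.78
eef_pos: [0.4991, -0.2933, 0.0593]
tool_rot: [0.0, 0.997, -0.077, 0.003]
contact_force: [-10.7, 4.9, 38.9]
gripper_width: 0.089
t: 21.95
eef_pos: [0.4992, -0.2935, 0.0593]
tool_rot: [-0.0, 0.997, -0.078, 0.003]
contact_force: [-12.3, 6.9, 44.6]
gripper_width: 0.092
```

```bash
python3 -m handwheel '[0,0,0.1,0,0,0,0.1,0,0,0.1,0,0,0,0.3,0,0,0.1,0,0,0,0.33,0,0,0.1,0,0,0,0.33,0,0,3,0,0,0,0.33,0,0,7,0,0,0,0.33,0,1,11,0,0,0,0.4,0,5,15,0,0,7,0.6]' 40
python3 -m handwheel '[0,4,0,0,0,7,1,0,8,0,0,0,14,1,0,12,0,0,0,21,1,0,16,0,0,0,28,1,0,20,0,0,0,35,1,0,24,0,0,0,42,1,0,28,0,0,0,49,1,1,32,0,0,0,56,1]' 40
python3 -m handwheel '[2,4,0,0,0,7,1,4,8,-1,0,0,10,1,6,12,-1,0,0,10,1,7,16,-1,0,0,10,1,7.5,20,-1,0,0,10,1,7.5,22,-1,0,0,10,1,7.5,24,-1,0,0,10,1,7.5,24,-1,0,0,10,1]' 40
python3 - <<'E'
from tgt import *
o,im,c=snap("wrist","m_w");print(o['eef_pos'],Ro.as_euler(rot(o),'xyz',True),np.round(o['q'],2))
r,q=board(im,c,4);print(r,cv2.boundingRect(q))
m=mask(im,(18,90,120),(32,255,255));x,y,w,h=cv2.boundingRect(q);print([b for b in blobs(m,3) if x<b[2][0]<x+w and y<b[2][1]<y+h])
o2,i2,c2=snap("scene","m_sc");print([b for b in blobs(mask(i2,*COL[3]),10)],proj(c2,(.5,-.293,.08)))
E
```

```text
t: 22.62
eef_pos: [0.499, -0.2583, 0.2016]
tool_rot: [0.002, 1.0, -0.02, 0.004]
contact_force: [1.7, 0.0, 0.4]
gripper_width: 0.527
t: 23.28
eef_pos: [0.5071, 0.0633, 0.2012]
tool_rot: [-0.001, 0.891, 0.454, 0.004]
contact_force: [-0.6, -0.9, -0.7]
gripper_width: 1.0
t: 23.95
eef_pos: [0.5802, 0.3102, 0.1903]
tool_rot: [-0.003, 0.846, 0.533, 0.004]
contact_force: [-0.8, 1.6, 0.1]
gripper_width: 1.001
[0.58018997 0.31018147 0.1902503 ] [-179.94099576   -0.52486427   64.48475499] [-0.5   0.49 -0.11  1.64  0.06  1.01 -1.08]
[595.  343.2  71.9  56.2  64.5] (232, 107, 53, 68)
[(19, [244, 140, 5, 5], [246.3, 142.2]), (18, [268, 140, 5, 5], [270.3, 142.3]), (65, [242, 149, 9, 9], [246.3, 153.0]), (67, [266, 149, 9, 9], [270.2, 153.1]), (15, [245, 166, 4, 5], [246.3, 167.8]), (17, [253, 166, 4, 5], [254.4, 167.9]), (17, [261, 166, 4, 5], [262.4, 167.9]), (15, [269, 166, 4, 5], [270.5, 167.9])]
[(13, [475, 121, 5, 4], [476.8, 122.6]), (15, [2, 145, 5, 4], [4.1, 146.6]), (15, [18, 157, 5, 4], [20.2, 158.6]), (36, [162, 169, 9, 7], [165.5, 172.9])] [162.99522852 173.91605304]
```

```bash
python3 -m handwheel '[1.5,3.3,-3,0,0,0,0.85,1.5,3.3,-7,0,0,0,0.85,1.5,3.3,-11,0,0,0,0.85,1.5,3.3,-15,0,0,0,0.85,1.5,3.3,-17,0,0,0,0.85,1.5,3.3,-17,0,0,0,0.85]' 40
python3 - <<'E'
from tgt import *
show(Rdown(64.5),(595,343.2,0))
E
```

```text
t: 24.55
eef_pos: [0.5934, 0.332, 0.0143]
tool_rot: [-0.0, 0.848, 0.53, -0.003]
contact_force: [-0.3, -0.4, 0.0]
gripper_width: 0.851
go cm [ 0.16  1.12 -1.43] rot [ 0.1 -0.3  0.5]
```

```bash
python3 -m handwheel '[0.2,1.1,0,0,-0.3,0.5,0.85,0.2,1.1,0,0,-0.3,0.5,0.85,0.2,1.1,-0.7,0,-0.3,0.5,0.85,0.2,1.1,-1.4,0,-0.3,0.5,0.85,0.2,1.1,-1.4,0,-0.3,0.5,0.85]' 40
python3 - <<'E'
from tgt import *
show(Rdown(64.5),(595,343.2,0))
E
```

```text
t: 24.97
eef_pos: [0.5953, 0.3427, 0.0]
tool_rot: [0.001, 0.846, 0.534, -0.001]
contact_force: [-0.4, 0.7, 0.1]
gripper_width: 0.844
go cm [-0.03  0.05 -0.  ] rot [ 0.1  0.  -0. ]
```

```bash
python3 -m handwheel '[0,0,0,0,0,0,0.5,0,0,0,0,0,0,0.5,0,0,0,0,0,0,0.5,0,0,0,0,0,0,0.5,0,0,0,0,0,0,0.5]' 40
python3 -m handwheel '[0,0,2,0,0,0,0.5,0,0,5,0,0,0,0.5,-1,-2,9,0,0,3,0.5,-3,-6,12,0,0,6,0.5,-4,-9,15,0,0,10,0.5,-5,-13,18,0,0,15,0.5,-6,-17,20,0,0,18,0.5,-7,-21,20,0,0,21,0.5]' 40
python3 -m handwheel '[-1,-4,0,0,0,0,0.5,-2,-8,0,0,0,0,0.5,-3,-12,0,0,0,0,0.5,-4,-15,0,0,0,0,0.5,-4,-16,0,0,0,0,0.5,-4,-16,0,0,0,0,0.5]' 40
python3 - <<'E'
from tgt import *
o,im,c=snap("wrist","n_w");print(o['eef_pos'],np.round(o['q'],2))
r,q=board(im,c,4,z=o['eef_pos'][2]+.0073);R=rot(o);ctr=R.inv().apply(np.array([r[0]/1000,r[1]/1000,o['eef_pos'][2]+.0073])-o['eef_pos'])*1000
print(r,'board ctr in tool',ctr.round(1),cv2.boundingRect(q))
F=np.array([480.7,64,52.5]);show(Rp,F+n*60+up*4)
E
```

```text
t: 25.38
eef_pos: [0.5958, 0.3428, 0.0008]
tool_rot: [0.001, 0.846, 0.534, -0.0]
contact_force: [-0.3, -0.2, 5.4]
gripper_width: 0.636
t: 26.05
eef_pos: [0.5331, 0.1593, 0.1976]
tool_rot: [0.002, 0.733, 0.681, 0.003]
contact_force: [1.6, 1.1, 0.5]
gripper_width: 0.641
t: 26.55
eef_pos: [0.4925, -0.0042, 0.1976]
tool_rot: [0.002, 0.735, 0.679, 0.002]
contact_force: [-0.5, 0.2, -0.7]
gripper_width: 0.638
[ 0.49245047 -0.00417518  0.19762186] [-0.01  0.22 -0.13  2.02  0.04  0.9  -0.24]
[492.8  -1.8  72.4  55.7  85.4] board ctr in tool [ 2.4  0.2 -7.3] (200, 173, 119, 135)
go cm [-1.52  2.6  -9.99] rot [44.8 -2.9  0.5]
```

```bash
python3 -m handwheel '[-1.5,2.3,-10.3,44.8,-2.9,0.5,0.5,-1.5,2.3,-10.3,44.8,-2.9,0.5,0.5,-1.5,2.3,-10.3,44.8,-2.9,0.5,0.5,-1.5,2.3,-10.3,44.8,-2.9,0.5,0.5,-1.5,2.3,-10.3,44.8,-2.9,0.5,0.5,-1.5,2.3,-10.3,44.8,-2.9,0.5,0.5,-1.5,2.3,-10.3,44.8,-2.9,0.5,0.5,-1.5,2.3,-10.3,44.8,-2.9,0.5,0.5]' 40
python3 - <<'E'
from tgt import *
F=np.array([481.1,60.8,48.9]);print(np.round(get_obs()['q'],2))
show(Rp,F+n*20+up*5);show(Rp,F+n*4+up*5);show(Rp,F)
E
```

```text
t: 27.27
eef_pos: [0.4786, 0.02, 0.0928]
tool_rot: [-0.263, 0.677, 0.628, 0.28]
contact_force: [-0.1, 0.5, -1.3]
gripper_width: 0.637
[ 0.67  0.61 -0.45  2.08 -0.73  0.83  0.79]
go cm [ 0.18  3.02 -2.62] rot [-0.2 -0.2  0.3]
go cm [ 0.26  4.15 -3.75] rot [-0.2 -0.2  0.3]
go cm [ 0.25  4.08 -4.39] rot [-0.2 -0.2  0.3]
```

```bash
python3 -m handwheel '[0.18,3,-2.6,-0.2,-0.2,0.3,0.5,0.18,3,-2.6,-0.2,-0.2,0.3,0.5,0.26,4.15,-3.75,-0.2,-0.2,0.3,0.5,0.26,4.15,-3.75,-0.2,-0.2,0.3,0.5,0.26,4.15,-3.75,-0.2,-0.2,0.3,0.5]' 40
python3 -m handwheel '[0,0.15,-0.15,0,0,0,0.5,0,0.25,-0.25,0,0,0,0.5]'
python3 - <<'E'
from tgt import *
show(Rp,np.array([481.1,60.8,48.9]))
E
```

```text
t: 27.68
eef_pos: [0.4811, 0.0638, 0.0559]
tool_rot: [-0.262, 0.674, 0.632, 0.279]
contact_force: [0.0, -0.1, -0.9]
gripper_width: 0.634
t: 27.85
eef_pos: [0.4815, 0.0663, 0.0546]
tool_rot: [-0.261, 0.673, 0.633, 0.279]
contact_force: [-5.1, -13.5, 20.3]
gripper_width: 0.641
go cm [-0.04 -0.55 -0.57] rot [ 0.   0.1 -0.4]
```

```bash
python3 -m handwheel '[-0.02,-0.3,-0.2,0,0,0,0.5,-0.04,-0.5,-0.4,0,0,0,0.5,-0.04,-0.55,-0.45,0,0,0,0.5]' 40
python3 -m handwheel '[0,-0.1,-0.1,0,0,0,0.5,0,-0.15,-0.15,0,0,0,0.5]'
python3 -m handwheel '[0,-0.1,-0.1,0,0,0,0.5,0,-0.12,-0.14,0,0,0,0.5]'
```

```text
t: 28.1
eef_pos: [0.4813, 0.0603, 0.0502]
tool_rot: [-0.261, 0.674, 0.633, 0.279]
contact_force: [-0.7, -0.3, -1.7]
gripper_width: 0.636
t: 28.27
eef_pos: [0.4812, 0.0594, 0.0491]
tool_rot: [-0.261, 0.673, 0.633, 0.28]
contact_force: [0.0, 2.2, 4.2]
gripper_width: 0.632
t: 28.43
eef_pos: [0.4812, 0.0597, 0.0488]
tool_rot: [-0.263, 0.672, 0.633, 0.28]
contact_force: [-0.2, 3.2, 8.1]
gripper_width: 0.634
```

```bash
python3 -m handwheel '[0,0,0,0,0,0,0.85,0,0,0,0,0,0,0.85,0,0,0,0,0,0,0.85,-0.05,-0.7,0.7,0,0,0,0.9,-0.15,-2.1,2.1,0,0,0,0.9,-0.3,-4.2,4.2,0,0,0,0.9,-0.5,-7,7,0,0,0,0.9,-0.5,-7,7,0,0,0,0.9]' 40
python3 - <<'E'
from tgt import *
o,im,c=snap("wrist","p_w");print(o['eef_pos'])
m=cv2.morphologyEx(mask(im,*COL[4]),cv2.MORPH_CLOSE,np.ones((9,9)));q=max(cv2.findContours(m,0,2)[0],key=cv2.contourArea)
bp=cv2.boxPoints(cv2.minAreaRect(q));print(bp.round(0).tolist())
p0=np.array([.4815,.0588,.0513])+.0045*n;X=[]
for u in bp:
    C,d=ray(c,u);X.append((C+d*((p0-C)@n)/(d@n))*1000)
X=np.array(X);print(X.mean(0)-4.5*n,np.linalg.norm(X-np.roll(X,1,0),axis=1).round(1))
show(Rdown(-4),(490,110,200))
E
```

```text
t: 29.1
eef_pos: [0.479, -0.0171, 0.1218]
tool_rot: [-0.258, 0.675, 0.632, 0.281]
contact_force: [0.5, -1.4, 0.1]
gripper_width: 0.899
[ 0.47897871 -0.01714243  0.1218428 ]
[[222.0, 144.0], [290.0, 144.0], [290.0, 227.0], [222.0, 227.0]]
[482.35810863  58.98210572  51.54152076] [72.1 55.1 72.2 59.5]
go cm [ 1.18 12.47  7.95] rot [-32.4  37.7 -85.2]
```

```bash
python3 -m handwheel '[1.2,2,4,-32.3,37.6,-85.3,0.6,1.2,5,7.8,-32.3,37.6,-85.3,0.6,1.2,9,7.8,-32.3,37.6,-85.3,0.6,1.2,12,7.8,-32.3,37.6,-85.3,0.6,1.2,12,7.8,-32.3,37.6,-85.3,0.6,1.2,12,7.8,-32.3,37.6,-85.3,0.6,1.2,12,7.8,-32.3,37.6,-85.3,0.6,1.2,12,7.8,-32.3,37.6,-85.3,0.6]' 40
python3 -m handwheel '[-0.3,2,-3,-59.9,3.6,-47.6,0.6,-0.3,2,-3,-59.9,3.6,-47.6,0.6,-0.3,2,-3,-59.9,3.6,-47.6,0.6,-0.3,2,-3,-59.9,3.6,-47.6,0.6,-0.3,2,-3,-59.9,3.6,-47.6,0.6,-0.3,2,-3,-59.9,3.6,-47.6,0.6,-0.3,2,-3,-59.9,3.6,-47.6,0.6,-0.3,2,-3,-59.9,3.6,-47.6,0.6]' 40
python3 - <<'E'
from tgt import *
print(np.round(get_obs()['q'],2));G=np.array([482.6,71.7,64.2]);show(Rg,G+60*up);show(Rg,G)
E
```

```text
t: 29.82
eef_pos: [0.4888, 0.1062, 0.1979]
tool_rot: [-0.14, 0.926, 0.318, 0.147]
contact_force: [0.1, -1.1, -0.3]
gripper_width: 0.602
t: 30.48
eef_pos: [0.4855, 0.1254, 0.1683]
tool_rot: [0.134, 0.979, 0.145, 0.059]
contact_force: [0.1, -1.4, -1.3]
gripper_width: 0.599
[-0.51  0.26 -0.07  2.08  0.42  0.85 -2.14]
go cm [ 0.01 -1.14 -6.17] rot [-29.2   0.9 -22.1]
go cm [ -0.29  -5.37 -10.41] rot [-29.2   0.9 -22.1]
```

```bash
python3 -m handwheel '[0,-0.3,-2,-29.2,0.9,-22.1,0.6,0,-0.7,-4,-29.2,0.9,-22.1,0.6,0,-1.1,-6.2,-29.2,0.9,-22.1,0.6,0,-1.1,-6.2,-29.2,0.9,-22.1,0.6,0,-1.1,-6.2,-29.2,0.9,-22.1,0.6,0,-1.1,-6.2,-29.2,0.9,-22.1,0.6,0,-1.1,-6.2,-29.2,0.9,-22.1,0.6]' 40
python3 - <<'E'
from tgt import *
print(np.round(get_obs()['q'],2));G=np.array([482.6,71.7,64.2]);show(Rg,G+60*up);show(Rg,G+15*up);show(Rg,G)
E
```

```text
t: 31.07
eef_pos: [0.485, 0.1156, 0.1043]
tool_rot: [0.383, 0.923, -0.03, -0.014]
contact_force: [0.3, -0.6, -0.8]
gripper_width: 0.599
[-0.75  0.65  0.06  1.87  0.53  1.27 -2.66]
go cm [ 0.06 -0.16  0.23] rot [ 0.  -0.2 -0.2]
go cm [-0.16 -3.33 -2.95] rot [ 0.  -0.2 -0.2]
go cm [-0.24 -4.39 -4.01] rot [ 0.  -0.2 -0.2]
```

```bash
python3 -m handwheel '[0.05,-0.16,0.2,0,-0.2,-0.2,0.5,0,-1.7,-1.3,0,-0.2,-0.2,0.5,-0.1,-3,-2.8,0,-0.2,-0.2,0.5,-0.15,-4.1,-4,0,-0.2,-0.2,0.45,-0.15,-4.1,-4,0,-0.2,-0.2,0.45]' 40
python3 -m handwheel '[0,0,0,0,0,0,0,0,0,0,0,0,0,0,0,0,0,0,0,0,0,0,0,0,0,0,0,0,0,0,0,0,0,0,0,0,0,0,0,0,0,0]' 50
python3 - <<'E'
from tgt import *
o=get_obs();print(np.round(o['q'],2));show(Rg,np.array([482.6,71.7,64.2]))
E
```

```text
t: 31.48
eef_pos: [0.4818, 0.0701, 0.0644]
tool_rot: [0.383, 0.923, -0.034, -0.015]
contact_force: [-1.0, -0.9, 0.9]
gripper_width: 0.45
t: 31.98
eef_pos: [0.4822, 0.0705, 0.0655]
tool_rot: [0.383, 0.923, -0.034, -0.014]
contact_force: [-1.4, 0.0, 6.0]
gripper_width: 0.091
[-0.71  0.69  0.08  1.94  0.57  1.16 -2.69]
go cm [ 0.04  0.12 -0.13] rot [ 0.1 -0.   0.2]
```

Gripped (same width as before). Lift, turn upright and go above the case.

```bash
python3 -m handwheel '[0,-0.3,0.6,0,0,0,0,0,0.5,2.1,0,0,0,0,0,0.5,5,7,0,0,0,0,0.5,9,14,-1,0,0,0,0.5,13,21,-1.5,0,0,0,0.5,14,28,-2,0,0,0,0.5,14,35,-2.5,0,0,0,0.5,14,42,-3,0,0]' 50
python3 -m handwheel '[-0.5,-4,1.3,2.7,0,-4.8,0,-1,-8,1.3,2.7,0,-4.8,0,-1.5,-12,1.3,2.7,0,-4.8,0,-2,-16,1.3,2.7,0,-4.8,0,-2.5,-20,1.3,2.7,0,-4.8,0,-3,-24,1.3,2.7,0,-4.8,0,-3.5,-28,1.3,2.7,0,-4.8,0,-4,-32,1.3,2.7,0,-4.8,0]' 50
python3 -m handwheel '[-0.4,-4,0,0,0,0,0,-0.4,-8,0,0,0,0,0,-0.4,-8.4,0,0,0,0,0,-0.4,-8.4,0,0,0,0,0]'
python3 - <<'E'
from tgt import *
o,im,c=snap("wrist","q_w");cv2.imwrite('pics/q_w2.png',cv2.resize(im[:,:,::-1],(800,600)));print(o['eef_pos'],np.round(o['q'],2),Ro.as_euler(rot(o),'xyz',True))
E
```

```text
t: 32.65
eef_pos: [0.484, 0.0763, 0.2088]
tool_rot: [0.022, 0.999, -0.036, 0.002]
contact_force: [-0.4, 0.1, -1.0]
gripper_width: 0.089
t: 33.32
eef_pos: [0.4435, -0.2454, 0.2225]
tool_rot: [-0.001, 0.997, -0.077, 0.001]
contact_force: [0.3, 0.6, -0.4]
gripper_width: 0.089
t: 33.65
eef_pos: [0.4386, -0.3323, 0.2228]
tool_rot: [-0.0, 0.997, -0.08, 0.002]
contact_force: [-0.7, 0.7, -0.2]
gripper_width: 0.09
[ 0.43859829 -0.33225515  0.2227966 ] [ 0.3   0.28  0.29  1.88 -0.1   0.99 -1.1 ] [-179.95298846   -0.18802095   -9.1347977 ]
```

View pics/q_w2.png

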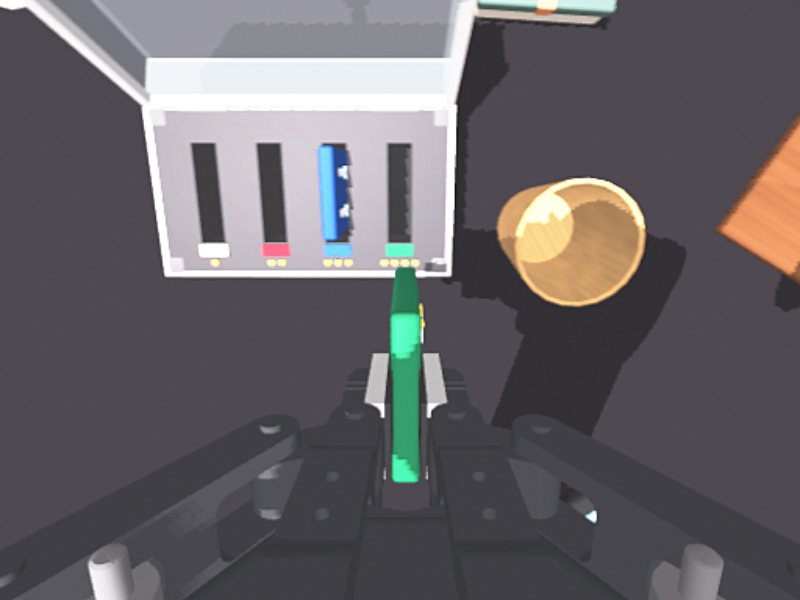

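```bash
python3 - <<'E'
from tgt import *
o=get_obs();c=cam("wrist",o)
slots(c,{1:((192,143),(216,143),(223,243),(198,243)),4:((387,143),(411,143),(412,243),(387,243))})
T=lambda p,z:((rot(o).inv().apply(plane(c,np.array(p)*.64,o['eef_pos'][2]+z)-o['eef_pos']))*1000).round(1)
print('top front',T((391,317),.02),T((420,317),.02),'top back',T((390,481),.02))
show(Rdown(-8.8),(493,-334,115))
E
```

```text
slot 1 [ 512.8 -209.1] len 64.3 wid 15.4 yaw -11.6
slot 4 [ 493.1 -334. ] len 64.2 wid 15.4 yaw -8.9
top front [ 28.5  -3.8 -19.9] [ 28.5   4.3 -19.9] top back [-24.3  -4.5 -20.1]
go cm [  5.38  -0.43 -10.75] rot [-0.1  0.2  0.1]
```

```bash
python3 -m handwheel '[3,-0.3,0,0,0,0,0,5.3,-0.3,-2,0,0,0,0,5.3,-0.3,-6,0,0,0,0,5.3,-0.3,-9.8,0,0,0,0,5.3,-0.3,-9.8,0,0,0,0,5.3,-0.3,-9.8,0,0,0,0]' 50
python3 - <<'E'
from tgt import *
show(Rdown(-8.8),(491.6,-333.5,60))
E
```

```text
t: 34.2
eef_pos: [0.4915, -0.3299, 0.1234]
tool_rot: [-0.002, 0.997, -0.077, -0.001]
contact_force: [0.3, 0.3, 0.4]
gripper_width: 0.092
go cm [ 0.01 -0.36 -6.34] rot [-0.3 -0.1 -0. ]
```

```bash
python3 -m handwheel '[-0.1,-0.35,-0.5,-0.3,-0.1,0,0,-0.1,-0.35,-0.5,-0.3,-0.1,0,0,-0.1,-0.35,-0.5,-0.3,-0.1,0,0]' 50
python3 -m handwheel '[0,0,-1,0,0,0,0,0,0,-2,0,0,0,0,0,0,-3,0,0,0,0]'
python3 -m handwheel '[0,0,-0.8,0,0,0,0,0,0,-1.6,0,0,0,0,0,0,-2.2,0,0,0,0]'
python3 - <<'E'
from tgt import *
show(Rdown(-8.8),(491.6,-333.5,60))
E
```

```text
t: 34.45
eef_pos: [0.4914, -0.3338, 0.1204]
tool_rot: [0.001, 0.997, -0.077, 0.002]
contact_force: [-0.7, -0.3, -0.2]
gripper_width: 0.095
t: 34.7
eef_pos: [0.4917, -0.334, 0.0902]
tool_rot: [0.001, 0.997, -0.077, 0.003]
contact_force: [0.2, -1.1, -0.1]
gripper_width: 0.089
t: 34.95
eef_pos: [0.4911, -0.3339, 0.0667]
tool_rot: [0.001, 0.997, -0.077, 0.002]
contact_force: [-0.1, -0.7, -0.2]
gripper_width: 0.086
go cm [ 0.05  0.04 -0.67] rot [0.1 0.2 0. ]
```

```bash
python3 -m handwheel '[0,0,-0.2,0,0,0,0,0,0,-0.35,0,0,0,0]' 50
python3 -m handwheel '[0,0,-0.2,0,0,0,0,0,0,-0.3,0,0,0,0]'
python3 -m handwheel '[0,0,-0.15,0,0,0,0,0,0,-0.2,0,0,0,0]'
```

```text
t: 35.12
eef_pos: [0.4907, -0.3339, 0.0623]
tool_rot: [0.001, 0.997, -0.077, 0.001]
contact_force: [-0.8, -0.5, -0.2]
gripper_width: 0.087
t: 35.28
eef_pos: [0.4908, -0.3345, 0.0621]
tool_rot: [0.0, 0.997, -0.077, 0.002]
contact_force: [-9.7, 4.9, 34.7]
gripper_width: 0.088
t: 35.45
eef_pos: [0.4914, -0.335, 0.0622]
tool_rot: [0.0, 0.997, -0.078, 0.002]
contact_force: [-5.7, 3.0, 21.1]
gripper_width: 0.087
```

```bash
python3 -m handwheel '[0,0,0.1,0,0,0,0.1,0,0,0.1,0,0,0,0.25,0,0,0.1,0,0,0,0.27,0,0,0.1,0,0,0,0.27,0,0,3,0,0,0,0.27,0,0,7,0,0,0,0.27,0,0,11,0,0,0,0.27,0,0,15,0,0,0,0]' 40
python3 -m handwheel '[0,0,4,0,0,0,0,3,1,5,0,0,0,0,7,3,5,0,0,0,0,11,5,5,0,0,0,0,15,7,5,0,0,0,0,18.5,8,5,0,0,0,0,18.5,8,5,0,0,0,0,18.5,8,5,0,0,0,0]' 40
python3 - <<'E'
from tgt import *
print(np.round(get_obs()['q'],2));show(Rdown(-8.8),(675.7,-256.3,123));
o,im,c=snap("scene","r_sc");cv2.imwrite('pics/r_sc2.png',cv2.resize(im[:,:,::-1],(800,600)))
print(3,[b for b in blobs(mask(im,*COL[3]),8)]);print(4,[b for b in blobs(mask(im,*COL[4]),8)]);print(proj(c,(.5,-.293,.08)),proj(c,(.493,-.334,.08)))
E
```

```text
t: 36.12
eef_pos: [0.4908, -0.3347, 0.2133]
tool_rot: [0.0, 0.997, -0.078, 0.002]
contact_force: [1.0, -0.7, -1.2]
gripper_width: 0.144
t: 36.78
eef_pos: [0.6782, -0.2513, 0.2613]
tool_rot: [-0.001, 0.997, -0.075, 0.001]
contact_force: [-0.6, -0.1, 0.4]
gripper_width: -0.001
[ 0.11  0.54  0.25  1.4  -0.14  1.21 -1.35]
go cm [ -0.25  -0.5  -13.83] rot [-0.1  0.1 -0.2]
3 [(88, [386, 80, 11, 9], [390.9, 83.7]), (8, [485, 100, 3, 4], [486.0, 101.5]), (13, [475, 121, 5, 4], [476.8, 122.6]), (16, [2, 145, 5, 4], [4.0, 146.5]), (15, [18, 157, 5, 4], [20.2, 158.6]), (40, [161, 168, 10, 8], [165.0, 172.6])]
4 [(56, [79, 0, 11, 7], [84.0, 2.5]), (33, [150, 168, 9, 6], [153.7, 171.0])]
[162.99522852 173.91605304] [150.80917221 171.70981038]
```

View pics/r_sc2.png

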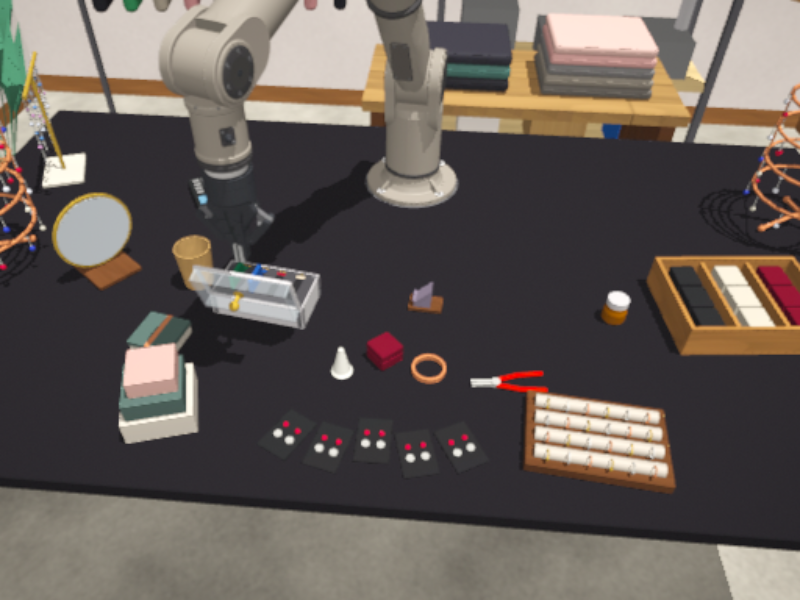

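```bash
python3 -m handwheel '[0.2,-0.5,-4,0,0,0,0,0.2,-0.5,-8,0,0,0,0,0.2,-0.5,-12,0,0,0,0,0.2,-0.5,-13.8,0,0,0,0,0.2,-0.5,-13.8,0,0,0,0]' 40
python3 -m handwheel '[-1.5,0.2,0,0,0,0,0,-3,0.45,0,0,0,0,0,-4.5,0.7,0,0,0,0,0,-5.5,0.85,0,0,0,0,0,-6.5,1,0,0,0,0,0,-7.5,1.15,0,0,0,0,0]'
python3 -m handwheel '[-1,0.15,0,0,0,0,0,-2,0.3,0,0,0,0,0,-3,0.45,0,0,0,0,0,-4,0.6,0,0,0,0,0,-5,0.75,0,0,0,0,0]'
```

```text
t: 37.25
eef_pos: [0.6727, -0.2593, 0.1182]
tool_rot: [-0.001, 0.997, -0.078, -0.005]
contact_force: [0.5, 0.4, -0.2]
gripper_width: 0.0
t: 37.75
eef_pos: [0.6002, -0.2501, 0.1227]
tool_rot: [0.001, 0.997, -0.079, 0.0]
contact_force: [6.3, -0.5, 5.7]
gripper_width: -0.004
t: 38.17
eef_pos: [0.5504, -0.2438, 0.1247]
tool_rot: [0.001, 0.997, -0.079, 0.002]
contact_force: [3.1, 0.2, 0.7]
gripper_width: 0.002
```

```bash
python3 -m handwheel '[-1,0.15,0,0,0,0,0,-2,0.3,0,0,0,0,0,-3,0.45,0,0,0,0,0,-3.8,0.58,0,0,0,0,0,-4.3,0.65,-0.8,0,0,0,0,-4.6,0.7,-1.6,0,0,0,0,-4.6,0.7,-2.4,0,0,0,0]' 40
python3 -m handwheel '[0,0,-0.5,0,0,0,0,0,0,-1,0,0,0,0,0,0,-1.5,0,0,0,0]'
python3 -m handwheel '[0,0,-0.3,0,0,0,0,0,0,-0.6,0,0,0,0]'
```

```text
t: 38.75
eef_pos: [0.5027, -0.2366, 0.0996]
tool_rot: [0.001, 0.997, -0.08, 0.001]
contact_force: [-2.0, 0.2, 3.1]
gripper_width: 0.001
t: 39.0
eef_pos: [0.5019, -0.2364, 0.0863]
tool_rot: [0.0, 0.997, -0.08, -0.001]
contact_force: [-26.1, 12.3, 85.2]
gripper_width: -0.002
t: 39.17
eef_pos: [0.502, -0.2364, 0.0861]
tool_rot: [-0.001, 0.997, -0.08, -0.001]
contact_force: [-32.6, 15.5, 103.9]
gripper_width: 0.001
```

```bash
python3 -m handwheel '[0,0,2,0,0,0,0,0,0,5,0,0,0,0,0,1,9,0,0,0,0,0,5,13,0,0,0,0.2,0,9,15,0,0,0,0.2,0,13,15,0,0,0,0.2,0,17,15,0,0,0,0.2,0,20,15,0,0,0,0.2]' 40
python3 -m handwheel '[0,0,0,0,0,0,0.2,0,0,0,0,0,0,0.2]'
python3 - <<'E'
from h import *
ims=[]
for n in("scene","side"):
    o,im,c=snap(n,"s_"+n);a=cv2.imread(f"pics/a_{n}.png")[:,:,::-1]
    for nm,I in(("old",a),("new",im)):
        print(n,nm,[b for b in blobs(mask(I,(18,130,100),(30,255,255)),4) if abs(b[2][0]-(170 if n=="scene" else 308))<12 and 140<b[2][1]<190])
    x,y=(110,130) if n=="scene" else(255,130);ims.append(cv2.resize(im[y:y+100,x:x+125,::-1],(400,320),interpolation=cv2.INTER_CUBIC))
cv2.imwrite('pics/s2.png',np.hstack(ims))
E
```

```text
t: 39.83
eef_pos: [0.5027, -0.0349, 0.2368]
tool_rot: [-0.002, 0.997, -0.08, 0.0]
contact_force: [0.2, -0.5, -0.1]
gripper_width: 0.201
t: 40.0
eef_pos: [0.5033, -0.0314, 0.2364]
tool_rot: [-0.002, 0.997, -0.077, 0.0]
contact_force: [0.5, -0.8, 0.9]
gripper_width: 0.196
scene old [(52, [167, 156, 7, 12], [170.4, 161.0])]
scene new [(54, [168, 157, 7, 12], [171.4, 162.0])]
side old [(11, [306, 158, 4, 4], [307.5, 159.6]), (6, [306, 165, 4, 2], [307.5, 165.7])]
side new [(20, [308, 161, 4, 9], [309.2, 164.8])]
```

View pics/s2.png

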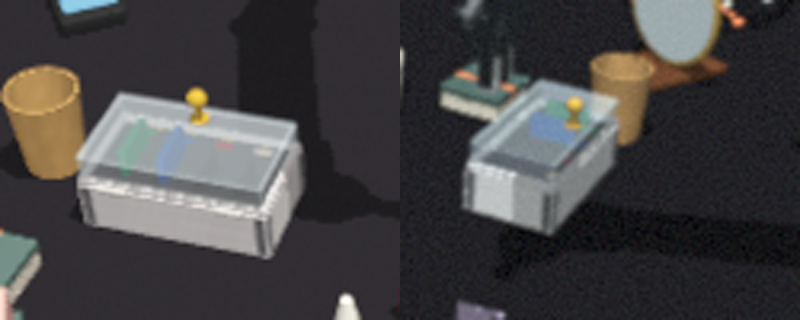

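```bash
python3 - <<'E'
from h import *
a=[cv2.imread(f"pics/{p}_{n}.png")[:,:,::-1] for n in("scene","side") for p in("a","s")]
# image registration of static background (does the camera view itself shift?)
for n,(i,j) in(("scene",(0,1)),("side",(2,3))):
    g=[np.float32(cv2.cvtColor(np.ascontiguousarray(a[k][250:,:]),cv2.COLOR_RGB2GRAY)) for k in(i,j)];print(n,'bg shift',cv2.phaseCorrelate(*g))
cs,cd=cam("scene"),cam("side")
print(tri((cs,(170.4,161.0)),(cd,(307.5,162))),tri((cs,(171.4,162.0)),(cd,(309.2,164.3))))
for z in(.113,): 
    k=np.array([.4772,-.271,z]);print(proj(cs,k),proj(cd,k))
E
```

```text
scene bg shift ((-0.007228637331934351, 0.5146019802056259), 0.9964814254531154)
side bg shift ((-0.01320660822705122, 0.5120878740445391), 0.9401198990918972)
(array([ 0.47671932, -0.27010759,  0.11472873]), np.float64(0.0007173823981691608)) (array([ 0.46991764, -0.26965886,  0.10617867]), np.float64(7.878490751072205e-06))
[170.2498058  161.71314567] [307.51457321 162.1458697 ]
```

```bash
python3 -c "
from station import *
print(get_obs()['t']);print(hand_in())"
```

```text
40.1
the job is handed in; nothing more can be done
None
```

The job is handed in at 40 s of simulated time. Boards 3 (blue) and 4 (green) are packed in order, and the lid is shut. Boards 1 and 2 were not on the stall.

**What I did:**
- **Lid opening:** I swung the lid by its knob. The ball slipped out twice, so I took it again and pushed the lid to its stop from the inside.
- **Boards:** I laid each board on the block until its foot met the lip and let go. I then took it by the top edge and pressed it to the floor of its own slot.
- **Lid closing:** I pushed the lid over and pressed it down with closed fingers.

**Last checks:**
- **Boards:** The camera shows both boards standing in slots 3 and 4. Each stopped on the slot floor at a matching depth.
- **Lid:** It came to a hard stop with the fingertips at 86 mm; the top of the shut lid should be at 87 mm.
- **Other things:** In the last full view of the stall, taken before I shut the lid, nothing else had moved. I did not re-check them after that.

**What disagreed or came close:**
- **Knob position:** It now measures about 8 mm lower and 7 mm further forward than at the start. I take this to mean the lid was slightly ajar at first. I did not re-measure the lid angle after letting go.
- **Force:** The final press on the lid reached about 104 N in z (about 110 N in all), under the 120 N wrist limit but more than intended.

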